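# Build up the hearth's firebrick screen

### The job

Slide the drying chest's window open, take out all the whole firebricks and, with the two half bricks lying on the bench, carry on the screen on the soldering hearth in running bond: the second course of two whole bricks with a half brick flush at each end, then any whole bricks left over laid in a third course, each over a joint of the second and keeping to the same half-brick bond. Keep the wall straight and plumb over the first course with its roughly 6 mm open joints, slide the window fully shut again, and leave the other things on the bench alone.

Things in the scene. Friction and masses are not known exactly. Their poses are not given: they have to be found in the camera images.
- hearth: Soldering hearth, fixed on the bench: dark steel pan 147 mm (x) by 390 mm (y), carrying the firebrick screen. Origin on the bench under the middle of the wall, 45 mm from the pan's front edge and 102 mm from its rear edge. Pan floor 10 mm above the bench, lips 4 mm thick, 18 mm high, the rear one 45 mm. x points away from the robot, y along the wall, z up
- course1 (a point): Middle of the top face of the screen's first course, 50 mm above the bench: three sooty brown-grey firebricks fixed in the pan, each 116 mm long, 40 wide, 40 high, end to end along y with 6 mm open joints (360 mm in all; centres at y = -122, 0, +122 mm of this point). Straight above the hearth's origin; axes as the hearth's
- chest: Ivory drying chest, fixed, 343 mm wide (y), 437 deep (x). Origin on the bench under the centre of its open well, the part nearest the robot; behind the well a closed heater housing 58 mm high, at the far end a control head 110 mm high. Two aluminium rails 68 mm high run along its sides. x points away from the robot, along the rails; z up
- well (a point): Centre of the well's floor, 12 mm above the bench. The well is 178 mm (x) by 327 mm (y) inside; its walls, 8 mm thick, rise to 58 mm above the bench. The whole bricks lie in it side by side in a row along y, each pointing along x, about 29 mm apart and 40 mm from its side walls. Axes as the chest's
- window (a joint): Clear sliding window over the well, 6 mm thick, top face 66 mm above the bench. Travel in m: 0 = shut (well covered), 0.180 = fully open (slid away from the robot, along the chest's +x, over the heater housing). Stays where it is left; about 1.5 N to slide
- window_pull (a point): Grip point of the window's black pull, an upright bar 12 mm thick (x), 100 mm long (y), standing 38 mm above the window's top face; the point lies on the bar 25 mm above that face, 80 mm to -x of the well's centre when the window is shut. Axes as the chest's
- soap1_c (a point): Centre of a loose whole firebrick, pale cream, 116 mm long (its x axis), 40 x 40 mm in section, 0.16 kg; any of the four sides may be down. All whole bricks are alike; three or four of the four are there
- soap2_c (a point): Centre of a loose whole firebrick, pale cream, 116 mm long (its x axis), 40 x 40 mm in section, 0.16 kg; any of the four sides may be down. All whole bricks are alike; three or four of the four are there
- soap3_c (a point): Centre of a loose whole firebrick, pale cream, 116 mm long (its x axis), 40 x 40 mm in section, 0.16 kg; any of the four sides may be down. All whole bricks are alike; three or four of the four are there
- soap4_c (a point): Centre of a loose whole firebrick, pale cream, 116 mm long (its x axis), 40 x 40 mm in section, 0.16 kg; any of the four sides may be down. All whole bricks are alike; three or four of the four are there
- bat1_c (a point): Centre of a loose half brick (bat), pale cream, 55 mm long (its x axis), 40 x 40 mm in section, 0.08 kg, on the bench between robot and hearth; any of its long sides may be down. The two are alike
- bat2_c (a point): Centre of a loose half brick (bat), pale cream, 55 mm long (its x axis), 40 x 40 mm in section, 0.08 kg, on the bench between robot and hearth; any of its long sides may be down. The two are alike
- cutters: Bystander, loose: side cutters with yellow handles, 130 mm long, lying flat; origin at the centre of its underside
- busbar: Bystander, loose: flat copper bar 150 x 25 x 8 mm; origin at the centre of its underside
- spool: Bystander, loose: blue solder reel, 60 mm across, 48 mm high; origin at the centre of its underside
- meter: Bystander, loose: yellow multimeter 150 x 75 x 34 mm, lying on its back; origin at the centre of its underside
- bottle: Bystander, loose: clear water bottle, 64 mm across, 190 mm high; origin at the centre of its underside
- tin: Bystander, loose: small open steel tin with a yellow sponge, 75 x 55 x 22 mm; origin at the centre of its underside
Not all that is in view belongs to the job. Leave any orange or red look-alike of the part that bears bat2_c alone.

How it is judged:
On the way, in this order (a step that is already met when the one before it is completed fails the run):
1. the chest's window is slid open (value of joint window above 0.12 m), for 0.2 s.
2. the second course is complete: two whole bricks over the joints of the first, a half brick flush at each end (((x of soap1_c in the frame of hearth between -0.01 and 0.01 m and y of soap1_c in the frame of hearth between -0.071 and -0.051 m and z of soap1_c in the frame of hearth between 0.064 and 0.076 m and angle between the x axis of soap1_c and the y axis of hearth, either way round below 0.15 rad) or (x of soap2_c in the frame of hearth between -0.01 and 0.01 m and y of soap2_c in the frame of hearth between -0.071 and -0.051 m and z of soap2_c in the frame of hearth between 0.064 and 0.076 m and angle between the x axis of soap2_c and the y axis of hearth, either way round below 0.15 rad) or (x of soap3_c in the frame of hearth between -0.01 and 0.01 m and y of soap3_c in the frame of hearth between -0.071 and -0.051 m and z of soap3_c in the frame of hearth between 0.064 and 0.076 m and angle between the x axis of soap3_c and the y axis of hearth, either way round below 0.15 rad) or (x of soap4_c in the frame of hearth between -0.01 and 0.01 m and y of soap4_c in the frame of hearth between -0.071 and -0.051 m and z of soap4_c in the frame of hearth between 0.064 and 0.076 m and angle between the x axis of soap4_c and the y axis of hearth, either way round below 0.15 rad)) and ((x of soap1_c in the frame of hearth between -0.01 and 0.01 m and y of soap1_c in the frame of hearth between 0.051 and 0.071 m and z of soap1_c in the frame of hearth between 0.064 and 0.076 m and angle between the x axis of soap1_c and the y axis of hearth, either way round below 0.15 rad) or (x of soap2_c in the frame of hearth between -0.01 and 0.01 m and y of soap2_c in the frame of hearth between 0.051 and 0.071 m and z of soap2_c in the frame of hearth between 0.064 and 0.076 m and angle between the x axis of soap2_c and the y axis of hearth, either way round below 0.15 rad) or (x of soap3_c in the frame of hearth between -0.01 and 0.01 m and y of soap3_c in the frame of hearth between 0.051 and 0.071 m and z of soap3_c in the frame of hearth between 0.064 and 0.076 m and angle between the x axis of soap3_c and the y axis of hearth, either way round below 0.15 rad) or (x of soap4_c in the frame of hearth between -0.01 and 0.01 m and y of soap4_c in the frame of hearth between 0.051 and 0.071 m and z of soap4_c in the frame of hearth between 0.064 and 0.076 m and angle between the x axis of soap4_c and the y axis of hearth, either way round below 0.15 rad)) and ((x of bat1_c in the frame of hearth between -0.01 and 0.01 m and y of bat1_c in the frame of hearth between -0.1625 and -0.1425 m and z of bat1_c in the frame of hearth between 0.064 and 0.076 m and angle between the x axis of bat1_c and the y axis of hearth, either way round below 0.15 rad) or (x of bat2_c in the frame of hearth between -0.01 and 0.01 m and y of bat2_c in the frame of hearth between -0.1625 and -0.1425 m and z of bat2_c in the frame of hearth between 0.064 and 0.076 m and angle between the x axis of bat2_c and the y axis of hearth, either way round below 0.15 rad)) and ((x of bat1_c in the frame of hearth between -0.01 and 0.01 m and y of bat1_c in the frame of hearth between 0.1425 and 0.1625 m and z of bat1_c in the frame of hearth between 0.064 and 0.076 m and angle between the x axis of bat1_c and the y axis of hearth, either way round below 0.15 rad) or (x of bat2_c in the frame of hearth between -0.01 and 0.01 m and y of bat2_c in the frame of hearth between 0.1425 and 0.1625 m and z of bat2_c in the frame of hearth between 0.064 and 0.076 m and angle between the x axis of bat2_c and the y axis of hearth, either way round below 0.15 rad))), for 0.2 s.
At the end, for the whole second after the job is handed in: Second course: two whole bricks over the first course's joints, a bat at each end; other wholes in the third course, centred at hearth y -122, 0 or 122 mm. Each within 10 mm along and across the wall, 6 mm in height, 0.15 rad, at rest; window within 8 mm of shut (all of step 2 and ((x of soap1_c in the frame of hearth between -0.01 and 0.01 m and y of soap1_c in the frame of hearth between -0.071 and -0.051 m and z of soap1_c in the frame of hearth between 0.064 and 0.076 m and angle between the x axis of soap1_c and the y axis of hearth, either way round below 0.15 rad) or (x of soap1_c in the frame of hearth between -0.01 and 0.01 m and y of soap1_c in the frame of hearth between 0.051 and 0.071 m and z of soap1_c in the frame of hearth between 0.064 and 0.076 m and angle between the x axis of soap1_c and the y axis of hearth, either way round below 0.15 rad) or (x of soap1_c in the frame of hearth between -0.01 and 0.01 m and y of soap1_c in the frame of hearth between -0.132 and -0.112 m and z of soap1_c in the frame of hearth between 0.104 and 0.116 m and angle between the x axis of soap1_c and the y axis of hearth, either way round below 0.15 rad) or (x of soap1_c in the frame of hearth between -0.01 and 0.01 m and y of soap1_c in the frame of hearth between -0.01 and 0.01 m and z of soap1_c in the frame of hearth between 0.104 and 0.116 m and angle between the x axis of soap1_c and the y axis of hearth, either way round below 0.15 rad) or (x of soap1_c in the frame of hearth between -0.01 and 0.01 m and y of soap1_c in the frame of hearth between 0.112 and 0.132 m and z of soap1_c in the frame of hearth between 0.104 and 0.116 m and angle between the x axis of soap1_c and the y axis of hearth, either way round below 0.15 rad)) and ((x of soap2_c in the frame of hearth between -0.01 and 0.01 m and y of soap2_c in the frame of hearth between -0.071 and -0.051 m and z of soap2_c in the frame of hearth between 0.064 and 0.076 m and angle between the x axis of soap2_c and the y axis of hearth, either way round below 0.15 rad) or (x of soap2_c in the frame of hearth between -0.01 and 0.01 m and y of soap2_c in the frame of hearth between 0.051 and 0.071 m and z of soap2_c in the frame of hearth between 0.064 and 0.076 m and angle between the x axis of soap2_c and the y axis of hearth, either way round below 0.15 rad) or (x of soap2_c in the frame of hearth between -0.01 and 0.01 m and y of soap2_c in the frame of hearth between -0.132 and -0.112 m and z of soap2_c in the frame of hearth between 0.104 and 0.116 m and angle between the x axis of soap2_c and the y axis of hearth, either way round below 0.15 rad) or (x of soap2_c in the frame of hearth between -0.01 and 0.01 m and y of soap2_c in the frame of hearth between -0.01 and 0.01 m and z of soap2_c in the frame of hearth between 0.104 and 0.116 m and angle between the x axis of soap2_c and the y axis of hearth, either way round below 0.15 rad) or (x of soap2_c in the frame of hearth between -0.01 and 0.01 m and y of soap2_c in the frame of hearth between 0.112 and 0.132 m and z of soap2_c in the frame of hearth between 0.104 and 0.116 m and angle between the x axis of soap2_c and the y axis of hearth, either way round below 0.15 rad)) and ((x of soap3_c in the frame of hearth between -0.01 and 0.01 m and y of soap3_c in the frame of hearth between -0.071 and -0.051 m and z of soap3_c in the frame of hearth between 0.064 and 0.076 m and angle between the x axis of soap3_c and the y axis of hearth, either way round below 0.15 rad) or (x of soap3_c in the frame of hearth between -0.01 and 0.01 m and y of soap3_c in the frame of hearth between 0.051 and 0.071 m and z of soap3_c in the frame of hearth between 0.064 and 0.076 m and angle between the x axis of soap3_c and the y axis of hearth, either way round below 0.15 rad) or (x of soap3_c in the frame of hearth between -0.01 and 0.01 m and y of soap3_c in the frame of hearth between -0.132 and -0.112 m and z of soap3_c in the frame of hearth between 0.104 and 0.116 m and angle between the x axis of soap3_c and the y axis of hearth, either way round below 0.15 rad) or (x of soap3_c in the frame of hearth between -0.01 and 0.01 m and y of soap3_c in the frame of hearth between -0.01 and 0.01 m and z of soap3_c in the frame of hearth between 0.104 and 0.116 m and angle between the x axis of soap3_c and the y axis of hearth, either way round below 0.15 rad) or (x of soap3_c in the frame of hearth between -0.01 and 0.01 m and y of soap3_c in the frame of hearth between 0.112 and 0.132 m and z of soap3_c in the frame of hearth between 0.104 and 0.116 m and angle between the x axis of soap3_c and the y axis of hearth, either way round below 0.15 rad)) and ((x of soap4_c in the frame of hearth between -0.01 and 0.01 m and y of soap4_c in the frame of hearth between -0.071 and -0.051 m and z of soap4_c in the frame of hearth between 0.064 and 0.076 m and angle between the x axis of soap4_c and the y axis of hearth, either way round below 0.15 rad) or (x of soap4_c in the frame of hearth between -0.01 and 0.01 m and y of soap4_c in the frame of hearth between 0.051 and 0.071 m and z of soap4_c in the frame of hearth between 0.064 and 0.076 m and angle between the x axis of soap4_c and the y axis of hearth, either way round below 0.15 rad) or (x of soap4_c in the frame of hearth between -0.01 and 0.01 m and y of soap4_c in the frame of hearth between -0.132 and -0.112 m and z of soap4_c in the frame of hearth between 0.104 and 0.116 m and angle between the x axis of soap4_c and the y axis of hearth, either way round below 0.15 rad) or (x of soap4_c in the frame of hearth between -0.01 and 0.01 m and y of soap4_c in the frame of hearth between -0.01 and 0.01 m and z of soap4_c in the frame of hearth between 0.104 and 0.116 m and angle between the x axis of soap4_c and the y axis of hearth, either way round below 0.15 rad) or (x of soap4_c in the frame of hearth between -0.01 and 0.01 m and y of soap4_c in the frame of hearth between 0.112 and 0.132 m and z of soap4_c in the frame of hearth between 0.104 and 0.116 m and angle between the x axis of soap4_c and the y axis of hearth, either way round below 0.15 rad)) and ((x of bat1_c in the frame of hearth between -0.01 and 0.01 m and y of bat1_c in the frame of hearth between -0.1625 and -0.1425 m and z of bat1_c in the frame of hearth between 0.064 and 0.076 m and angle between the x axis of bat1_c and the y axis of hearth, either way round below 0.15 rad) or (x of bat1_c in the frame of hearth between -0.01 and 0.01 m and y of bat1_c in the frame of hearth between 0.1425 and 0.1625 m and z of bat1_c in the frame of hearth between 0.064 and 0.076 m and angle between the x axis of bat1_c and the y axis of hearth, either way round below 0.15 rad)) and ((x of bat2_c in the frame of hearth between -0.01 and 0.01 m and y of bat2_c in the frame of hearth between -0.1625 and -0.1425 m and z of bat2_c in the frame of hearth between 0.064 and 0.076 m and angle between the x axis of bat2_c and the y axis of hearth, either way round below 0.15 rad) or (x of bat2_c in the frame of hearth between -0.01 and 0.01 m and y of bat2_c in the frame of hearth between 0.1425 and 0.1625 m and z of bat2_c in the frame of hearth between 0.064 and 0.076 m and angle between the x axis of bat2_c and the y axis of hearth, either way round below 0.15 rad)) and linear speed of each of soap1, soap2, soap3, soap4, bat1, bat2 below 0.02 m/s and value of joint window below 0.008 m); the robot touches nothing.
It fails at once if a bystander is shifted by more than 50 mm (distance of any of cutters, busbar, spool, meter, bottle, tin from where it was at the start of the episode above 0.05 m).
Of soap1, soap2, soap3, soap4 only 3 to 4 are there at a start; the rules pass over those that are not, and their reading is None.
At some moment in a run one of bat1, bat2 may be knocked a few centimetres aside while the robot is not near it.
Once in a run the grip may slacken for a moment while it holds something.
It also fails if it takes over 210 s, if anything falls off the work surface, if the arm or the gripper's body presses on something with over 40 N, if the wrist force passes 120 N, or if a joint passes its speed limit or range.

### The arm

A 6-joint arm with a two-finger parallel gripper is mounted at the origin on the work surface. World frame = base frame: x ahead of the robot, y to its left, z up, the work surface at z = 0. Lengths are in m, angles in rad, forces in N, time in s.
With the tool pointing down it reaches from about 0.375 to 0.9 m from the base axis. Payload 3.1 kg.
Tool frame: the origin (TCP) lies between the finger pads; the fingertips stand 17 mm ahead of it and the grasp point (between the pads) lies 2 mm behind it; z points along the fingers, y is the line along which they close (so a half turn about z gives the same grasp; the last joint's range is limited). The gripper opens to 85 mm and grips with 20 to 120 N. Pads are 22 mm wide; open, the fingers measure 114 mm over their backs; the gripper's body (76 mm by 85 mm) begins 54 mm behind the grasp point. The pads swing forward as they close: fully open they stand 13 mm farther back than shut.
Start: joints at [0.932, 0.527, 1.433, -0, 1.181, -0.178], TCP at [0.277, 0.56, 0.248] pointing down, gripper open.
Joint ranges: [-3.08, 3.08], [-0.75, 2.2], [0.22, 2.44], [-1.43, 4.57], [0, 2.65], [-2.85, 2.85]. Speed limits (rad/s): [2.79, 2.79, 3.14, 3.14, 3.14, 3.14].

### API

Orientations are given as a unit quaternion [x, y, z, w].
In Python, from station import sense, vision, order gives the robot as it stands.
- The arm moves only by the shell command python3 -m crank 'ROWS' [OPENING] [FORCE]. ROWS is JSON, a list of rows, each an object with "dp": the shift along the world's x, y, z in units of 30 mm (1.0 is 30 mm), a list of three; "angular": the turn, a rotation vector about the world's x, y, z in degrees, a list of three. In form: [{"dp": [dx, dy, dz], "angular": [ax, ay, az]}, ...]. A call has 1 to 20 rows; each row shifts and turns the commanded pose from where the row before left it; what a row does not reach is not made up. A row lasts 1/10 s, in which the tool goes at most 50 mm and 8.59 degrees, less where a joint would pass 70% of its speed; a pose out of reach is approached as far as the arm can. A call is refused whole if a number of a shift passes 1 or a number of a turn 8.59, either way. A call with a gripper value outside its range is refused whole. OPENING is the closure, from 0 (fully open) to 1 (shut), set as the call begins (- or left out, the last holds). The fingers move at their own pace and stop on an object; FORCE is the grip in N (left out, the last holds). Time passes only in rows, so rows that do not move let the fingers close. It gives the time, the measured TCP pose, the force, the opening and the grip force at its end, in the units of the state.
- sense(): the state, without advancing time (a new reading comes with each control period).
- vision.snapshot(name): name is "side" or "top" or "wrist"; returns a dict with "image" (420x560x3 uint8, blue, green, red), "range_z" (420x560 float32, m along the optical axis (not along the pixel's ray), 0 where there is no reading), "mtx" (3x3 intrinsics, pixels), "pose" (4x4, takes a point from camera to world coordinates); the wrist camera has in their place "mount" (4x4, takes a point from camera to tool coordinates, whose origin is the TCP and whose axes are the flange's). Camera axes: x right, y down, z forward; pixel columns grow to the right and rows downward; lengths in m; the calibration is good to about 2 mm. A picture is of the moment at which its call begins: read the wrist's pose just before it.
- order.sign_off(): hands the job in; it is judged then, once.
The state is a dict: "t": time; "q": joint angles; "qd": joint speeds; "tau": joint torques, N m; "tcp_pos": TCP position; "tool_rot": TCP orientation; "force": force on the tool from outside, world axes, zero at the start; "ft_torque": the same for the moment, N m; "finger_gap": opening from 0.0 (shut) to 1.0 (fully open); "gripper_force": force on a finger pad.
Only numpy, scipy, OpenCV 4.12 (cv2) and the standard library are available. Lean on these libraries where they do the work, as an engineer would, in place of code of your own. Each camera call takes 0.05 s, during which the arm holds its last target. There are 200 camera calls.

## Working session

There is one attempt and no reset: what is moved stays moved. The work goes in short steps, Python scripts to look and compute and a shell command to move; the robot and the scene stay as the last step left them, time stands still between calls to the robot, and variables do not carry over. Pictures are saved under pics/ and viewed, at most 14 in all, crops included, and the job is handed in when it is done.

```bash
ls; mkdir -p pics; cat > h.py <<'E'
import numpy as np, cv2
from station import sense, vision
def snap(n):
    s=sense(); d=vision.snapshot(n)
    if n=="wrist":
        from scipy.spatial.transform import Rotation as R
        T=np.eye(4);T[:3,:3]=R.from_quat(s["tool_rot"]).as_matrix();T[:3,3]=s["tcp_pos"]
        d["pose"]=T@np.array(d["mount"])
    K=np.array(d["mtx"]);z=d["range_z"];v,u=np.indices(z.shape)
    c=np.stack([(u-K[0,2])/K[0,0]*z,(v-K[1,2])/K[1,1]*z,z],-1)
    P=np.array(d["pose"]);d["xyz"]=c@P[:3,:3].T+P[:3,3];d["xyz"][z==0]=np.nan
    return d
E
python3 - <<'E'
from h import *
for n in("top","side"):
    d=snap(n);cv2.imwrite(f"pics/{n}0.png",d["image"]);np.save(f"{n}0.npy",d["xyz"]);print(np.array(d["pose"]).round(3),d["mtx"])
print(sense())
E
```

```text
pics
[[-2.800e-02 -9.900e-01  1.410e-01  3.390e-01]
 [-1.000e+00  2.700e-02 -1.000e-02 -1.000e-03]
 [ 6.000e-03 -1.410e-01 -9.900e-01  1.303e+00]
 [ 0.000e+00  0.000e+00  0.000e+00  1.000e+00]] [[442.98969971   0.         281.5417368 ]
 [  0.         442.98969971 207.48694206]
 [  0.           0.           1.        ]]
[[ 0.998 -0.051  0.033  0.493]
 [-0.056 -0.543  0.838 -0.92 ]
 [-0.024 -0.838 -0.545  0.68 ]
 [ 0.     0.     0.     1.   ]] [[453.03402288   0.         278.87326109]
 [  0.         453.03402288 202.19012121]
 [  0.           0.           1.        ]]
{'t': 0.1, 'q': array([ 9.32523903e-01,  5.28339106e-01,  1.43376526e+00,  1.75785917e-05,
        1.18139164e+00, -1.78523771e-01]), 'qd': array([-2.77661774e-04, -2.59399078e-03, -2.69260619e-03,  1.21618232e-03,
       -2.77649286e-05,  8.92199449e-04]), 'tau': array([-1.31015258e-05, -4.43303955e+01, -1.78586018e+01, -2.31910835e-04,
        3.92196758e-03,  5.14585579e-06]), 'tcp_pos': array([0.27694557, 0.55962042, 0.24745522]), 'tool_rot': array([ 2.27858311e-01,  9.73693835e-01, -8.70177099e-04, -3.85406494e-04]), 'force': array([ 0.05099914, -0.21817148, -1.2788495 ]), 'ft_torque': array([0.03432004, 0.0241013 , 0.00488953]), 'gripper_force': 0.0, 'finger_gap': 1.0034628205466591}
```

View pics/top0.png

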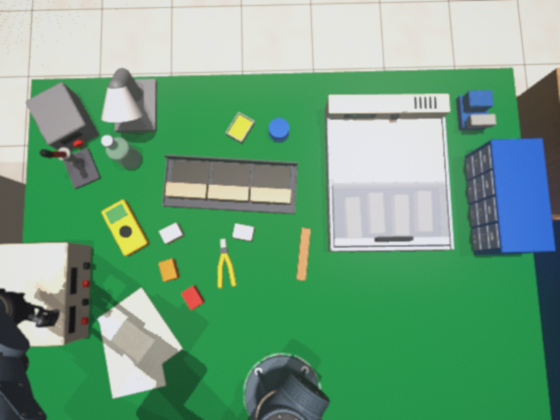

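View pics/side0.png

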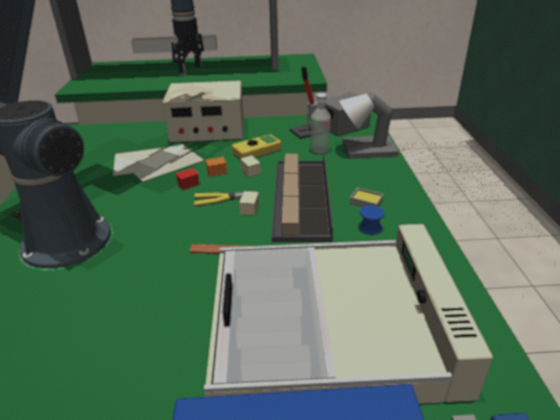

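Top view: the hearth wall runs along (230,192). The chest is at right, with its pull at (393,239) and four whole bricks under the window at (353,217), (377,213), (401,213) and (424,212). Candidates for the bats are the cream blocks at (170,233) and (243,232), the orange block at (168,270) and the red one at (192,298). By the description I take the two cream ones.

```bash
python3 - <<'E'
from h import *
im=cv2.imread("pics/top0.png");X=np.load("top0.npy");hsv=cv2.cvtColor(im,cv2.COLOR_BGR2HSV)
def rect(m,name):
    p=X[m];p=p[~np.isnan(p[:,2])]
    r=cv2.minAreaRect((p[:,:2]*1000).astype(np.float32))
    print(name,len(p),"c",np.round(r[0]),"size",np.round(r[1]),"ang",round(r[2],1),"zmed",np.median(p[:,2]).round(3),"mean",p.mean(0).round(3))
def box(u0,u1,v0,v1):
    m=np.zeros(im.shape[:2],bool);m[v0:v1,u0:u1]=1;return m
z=X[...,2]
rect(box(155,185,218,248)&(z>.03)&(z<.06),"batL")
rect(box(228,260,218,245)&(z>.03)&(z<.06),"batR")
rect(box(160,300,150,215)&(z>.044)&(z<.06)&(hsv[...,2]>110),"wall")
rect(box(160,300,150,215)&(z>.006)&(z<.06),"hearth")
rect(box(365,420,228,246)&(hsv[...,2]<70),"pull")
rect(box(322,460,85,255)&(z>.05)&(z<.075),"chest")
for (u,v) in [(353,217),(377,213),(401,213),(424,212),(393,239),(350,150),(331,200),(448,200),(240,300),(345,190),(302,250),(225,250),(226,275),(192,298)]: print((u,v),X[v,u].round(3),im[v,u])
c=im[140:260,150:260];cv2.imwrite("pics/c1.png",cv2.resize(c,None,fx=5,fy=5,interpolation=2))
E
```

```text
batL 287 c [455. 307.] size [40. 55.] ang 25.8 zmed 0.041 mean [0.455 0.306 0.041]
batR 276 c [452. 100.] size [55. 40.] ang 77.8 zmed 0.041 mean [0.451 0.1   0.041]
wall 1797 c [607. 137.] size [388. 123.] ang 85.0 zmed 0.051 mean [0.572 0.14  0.051]
hearth 6789 c [605. 139.] size [413. 195.] ang 88.5 zmed 0.014 mean [0.596 0.138 0.024]
pull 1 c [ 417. -267.] size [0. 0.] ang 0.0 zmed 0.098 mean [ 0.417 -0.267  0.098]
chest 15580 c [ 605. -320.] size [345. 432.] ang 89.2 zmed 0.064 mean [ 0.582 -0.32   0.063]
(353, 217) [ 0.482 -0.213  0.068] [216 213 214]
(377, 213) [ 0.492 -0.281  0.067] [215 213 215]
(401, 213) [ 0.49  -0.349  0.065] [217 214 216]
(424, 212) [ 0.491 -0.414  0.066] [216 213 214]
(393, 239) [ 0.415 -0.311  0.107] [86 86 82]
(350, 150) [ 0.679 -0.216  0.058] [237 231 230]
(331, 200) [ 0.532 -0.153  0.069] [225 219 217]
(448, 200) [ 0.524 -0.485  0.066] [210 201 198]
(240, 300) [0.258 0.114 0.003] [ 77 154  44]
(345, 190) [ 0.561 -0.194  0.064] [204 194 192]
(302, 250) [ 0.396 -0.069  0.014] [122 175 228]
(225, 250) [0.402 0.154 0.016] [132 128 129]
(226, 275) [0.331 0.153 0.003] [ 78 154  44]
(192, 298) [0.27  0.244 0.042] [ 75  83 228]
```

View pics/c1.png

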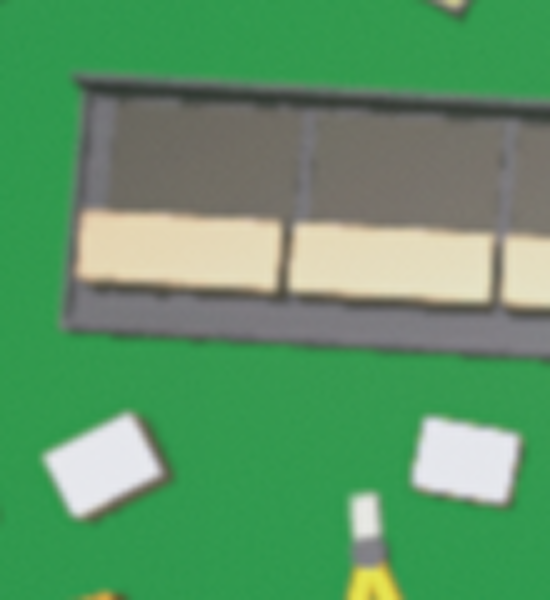

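The crop shows the two cream bats at (105,465) and (467,460), clean and apart from the orange and red blocks. Next I get the pull, wall and chest axes precisely.

```bash
python3 - <<'E'
from h import *
im=cv2.imread("pics/top0.png");X=np.load("top0.npy");hsv=cv2.cvtColor(im,cv2.COLOR_BGR2HSV);z=X[...,2]
def box(u0,u1,v0,v1):
    m=np.zeros(im.shape[:2],bool);m[v0:v1,u0:u1]=1;return m
def rect(m,name):
    p=X[m];p=p[~np.isnan(p[:,2])]
    r=cv2.minAreaRect((p[:,:2]*1000).astype(np.float32))
    print(name,len(p),"c",np.round(r[0]),"size",np.round(r[1]),"ang",round(r[2],1),"z",np.median(p[:,2]).round(3),"mean",p.mean(0).round(4))
rect(box(365,420,230,246)&(z>.09),"pull")
m=box(160,300,170,215)&(hsv[...,2]>180)&(z>.044)
rect(m,"wall")
n,l,st,c=cv2.connectedComponentsWithStats(cv2.erode(m.astype(np.uint8),np.ones((3,3))))
for i in range(1,n):
    if st[i,4]>50: rect(l==i,"w%d"%i)
n,l,st,c=cv2.connectedComponentsWithStats((box(155,310,150,220)&(hsv[...,1]<90)&(hsv[...,2]<200)).astype(np.uint8))
# chest head front face edge & rails
for v in (130,160,190,220): 
    r=X[v]; ok=(r[:,2]>.06)&(np.arange(560)>320)&(np.arange(560)<460); i=np.where(ok)[0]; print(v,r[i[0]].round(3),r[i[-1]].round(3))
E
```

```text
pull 161 c [ 417. -317.] size [101.  12.] ang 89.7 z 0.104 mean [ 0.4166 -0.3179  0.1041]
wall 1576 c [566. 140.] size [358.  39.] ang 85.0 z 0.051 mean [0.5663 0.1396 0.0509]
w1 393 c [577. 262.] size [109.  33.] ang 84.7 z 0.051 mean [0.5761 0.2597 0.051 ]
w2 386 c [566. 141.] size [107.  32.] ang 84.6 z 0.051 mean [0.5666 0.1391 0.0509]
w3 412 c [556.  18.] size [107.  33.] ang 85.4 z 0.051 mean [0.5558 0.0176 0.0507]
130 [ 0.737 -0.15   0.067] [ 0.728 -0.492  0.068]
160 [ 0.649 -0.153  0.066] [ 0.638 -0.489  0.071]
190 [ 0.562 -0.149  0.065] [ 0.551 -0.487  0.074]
220 [ 0.475 -0.147  0.071] [ 0.466 -0.487  0.071]
```

```bash
python3 -m crank '[{"dp":[0.75,-1,0],"angular":[0,0,-4]},{"dp":[0.75,-1,0],"angular":[0,0,-4]},{"dp":[0.75,-1,0],"angular":[0,0,-4]},{"dp":[0.75,-1,0],"angular":[0,0,-4]},{"dp":[0.75,-1,0],"angular":[0,0,-4]},{"dp":[0.75,-1,0],"angular":[0,0,-4]},{"dp":[0.75,-1,0],"angular":[0,0,-4]},{"dp":[0.75,-1,0],"angular":[0,0,-4]},{"dp":[0,-1,0],"angular":[0,0,-4]},{"dp":[0,-1,0],"angular":[0,0,-4]},{"dp":[0,-1,0],"angular":[0,0,-4]},{"dp":[0,-1,0],"angular":[0,0,-4]},{"dp":[0,-1,0],"angular":[0,0,-4]},{"dp":[0,-1,0],"angular":[0,0,-4]},{"dp":[0,-1,0],"angular":[0,0,-4]},{"dp":[0,-1,0],"angular":[0,0,-4]},{"dp":[0,0,0],"angular":[0,0,0]}]' 0 40
```

```text
t: 1.8
tcp_pos: [0.4573, 0.0775, 0.2481]
tool_rot: [0.711, 0.703, -0.001, 0.0]
force: [0.4, 0.6, 0.0]
finger_gap: 0.999
gripper_force: 0.0
```

Pull at (0.417,-0.318). Wall centre (0.566,0.1395), yaw ≈ -4.85°. Chest yaw ≈ -0.7°. Going to the pull.

```bash
python3 -m crank '[{"dp":[-0.1,-0.94,0],"angular":[0,0,0]},{"dp":[-0.1,-0.94,0],"angular":[0,0,0]},{"dp":[-0.1,-0.94,0],"angular":[0,0,0]},{"dp":[-0.1,-0.94,0],"angular":[0,0,0]},{"dp":[-0.1,-0.94,0],"angular":[0,0,0]},{"dp":[-0.1,-0.94,0],"angular":[0,0,0]},{"dp":[-0.1,-0.94,0],"angular":[0,0,0]},{"dp":[-0.1,-0.94,0],"angular":[0,0,0]},{"dp":[-0.1,-0.94,0],"angular":[0,0,0]},{"dp":[-0.1,-0.94,0],"angular":[0,0,0]},{"dp":[-0.1,-0.94,0],"angular":[0,0,0]},{"dp":[-0.1,-0.94,0],"angular":[0,0,0]},{"dp":[-0.1,-0.94,0],"angular":[0,0,0]},{"dp":[-0.05,-0.94,0],"angular":[0,0,0]},{"dp":[0,0,-0.5],"angular":[0,0,0]},{"dp":[0,0,-1],"angular":[0,0,0]},{"dp":[0,0,-1],"angular":[0,0,0]},{"dp":[0,0,-0.6],"angular":[0,0,0]},{"dp":[0,0,0],"angular":[0,0,0]},{"dp":[0,0,0],"angular":[0,0,0]}]' 0 40
python3 - <<'E'
from h import *
d=snap("wrist");cv2.imwrite("pics/w1.png",d["image"])
X=d["xyz"];z=X[...,2];hsv=cv2.cvtColor(d["image"],cv2.COLOR_BGR2HSV)
m=(z>.095)&(z<.115)&(X[...,0]>.39)&(X[...,0]<.445);p=X[m];print(m.sum(),p.mean(0) if m.any() else "")
if m.any(): print(cv2.minAreaRect((p[:,:2]*1000).astype(np.float32)))
E
```

```text
t: 3.8
tcp_pos: [0.4173, -0.3143, 0.1552]
tool_rot: [0.709, 0.705, 0.0, -0.0]
force: [0.5, -0.6, 0.1]
finger_gap: 0.999
gripper_force: 0.0
2821 [ 0.420475   -0.31236903  0.10510858]
((420.64849853515625, -317.62860107421875), (99.61320495605469, 11.69095516204834), 89.28792572021484)
```

View pics/w1.png

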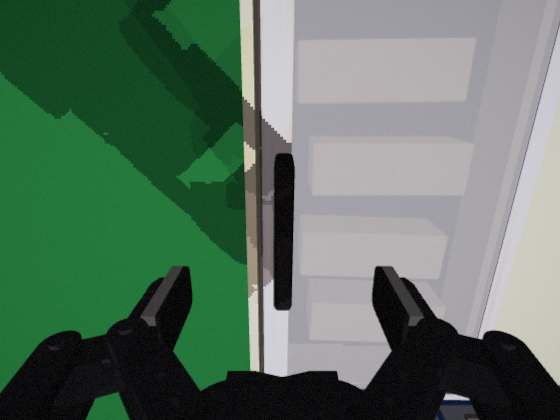

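The view shows the black pull at (283,230) between the fingers, with four bricks visible under the glass. Lower, grip, slide.

```bash
python3 -m crank '[{"dp":[0.05,0,-1],"angular":[0,0,0]},{"dp":[0.05,0,-0.8],"angular":[0,0,0]},{"dp":[0,0,-0.4],"angular":[0,0,0]},{"dp":[0,0,0],"angular":[0,0,0]}]' 0 40
python3 -m crank '[{"dp":[0,0,0],"angular":[0,0,0]},{"dp":[0,0,0],"angular":[0,0,0]},{"dp":[0,0,0],"angular":[0,0,0]},{"dp":[0,0,0],"angular":[0,0,0]},{"dp":[0,0,0],"angular":[0,0,0]},{"dp":[0,0,0],"angular":[0,0,0]}]' 1 40
python3 -m crank '[{"dp":[0.2,0,0],"angular":[0,0,0]},{"dp":[0.5,0,0],"angular":[0,0,0]},{"dp":[0.6,-0.01,0],"angular":[0,0,0]},{"dp":[0.6,-0.01,0],"angular":[0,0,0]},{"dp":[0.6,-0.01,0],"angular":[0,0,0]},{"dp":[0.6,-0.01,0],"angular":[0,0,0]},{"dp":[0.6,-0.01,0],"angular":[0,0,0]},{"dp":[0.6,-0.01,0],"angular":[0,0,0]},{"dp":[0.6,-0.01,0],"angular":[0,0,0]},{"dp":[0.6,-0.01,0],"angular":[0,0,0]},{"dp":[0.3,0,0],"angular":[0,0,0]},{"dp":[0.15,0,0],"angular":[0,0,0]},{"dp":[0,0,0],"angular":[0,0,0]},{"dp":[0,0,0],"angular":[0,0,0]}]' 1 40
```

```text
t: 4.25
tcp_pos: [0.4197, -0.3144, 0.0889]
tool_rot: [0.709, 0.705, 0.0, -0.001]
force: [0.2, 1.1, -0.2]
finger_gap: 1.001
gripper_force: 0.0
t: 4.85
tcp_pos: [0.4199, -0.3149, 0.0899]
tool_rot: [0.71, 0.705, 0.0, 0.0]
force: [-1.0, -0.2, 4.7]
finger_gap: 0.138
gripper_force: 39.7
t: 6.25
tcp_pos: [0.5873, -0.3172, 0.0899]
tool_rot: [0.709, 0.705, -0.007, -0.01]
force: [-29.4, -3.5, 18.8]
finger_gap: 0.135
gripper_force: 53.7
```

```bash
python3 -m crank '[{"dp":[-0.2,0,0],"angular":[0,0,0]},{"dp":[0,0,0],"angular":[0,0,0]},{"dp":[0,0,0],"angular":[0,0,0]},{"dp":[0,0,0],"angular":[0,0,0]},{"dp":[0,0,0.6],"angular":[0,0,0]},{"dp":[0,0,1],"angular":[0,0,0]},{"dp":[0,0,1],"angular":[0,0,0]},{"dp":[0,0,1],"angular":[0,0,0]},{"dp":[-1,0,1],"angular":[0,0,-8]},{"dp":[-1,0,0],"angular":[0,0,-8]},{"dp":[-1,0,0],"angular":[0,0,-8]},{"dp":[0,0,0],"angular":[0,0,-8]},{"dp":[0,0,0],"angular":[0,0,-8]},{"dp":[0,0,0],"angular":[0,0,-8]},{"dp":[0,0,0],"angular":[0,0,-8]},{"dp":[0,0,0],"angular":[0,0,-8]},{"dp":[0,0,0],"angular":[0,0,-8]},{"dp":[0,0,0],"angular":[0,0,-8]},{"dp":[0,0,0],"angular":[0,0,-8]},{"dp":[0,0,0],"angular":[0,0,-2]}]' 0 40
python3 -m crank '[{"dp":[0,0,0],"angular":[0,0,0]},{"dp":[0,0,0],"angular":[0,0,0]}]'
cat >> h.py <<'E'
def blobs(d,mask,mn=200):
    X=d["xyz"];m=cv2.morphologyEx(mask.astype(np.uint8),cv2.MORPH_OPEN,np.ones((3,3)))
    n,l,st,c=cv2.connectedComponentsWithStats(m);o=[]
    for i in range(1,n):
        if st[i,4]<mn: continue
        p=X[l==i];r=cv2.minAreaRect((p[:,:2]*1000).astype(np.float32))
        (w,h),a=r[1],r[2]
        if w<h: a-=90
        o.append((r[0],max(w,h),min(w,h),a,np.median(p[:,2])*1000))
        print("px",c[i].round(),"n",st[i,4],"c",np.round(r[0],1),"LxW",round(max(w,h)),round(min(w,h)),"long-axis deg",round(a,1),"z",round(np.median(p[:,2])*1000,1))
    return o
E
python3 - <<'E'
from h import *
for n in("wrist","top"):
    d=snap(n);X=d["xyz"];print(n)
    if n=="wrist":cv2.imwrite("pics/w2.png",d["image"])
    blobs(d,(X[...,2]>.045)&(X[...,2]<.058)&(X[...,0]>.41)&(X[...,0]<.585)&(X[...,1]<-.165)&(X[...,1]>-.475),60)
E
```

```text
t: 8.25
tcp_pos: [0.5031, -0.3169, 0.2272]
tool_rot: [1.0, -0.004, 0.0, 0.0]
force: [-0.2, -1.4, -0.5]
finger_gap: 1.0
gripper_force: 0.0
t: 8.45
tcp_pos: [0.5028, -0.3169, 0.2272]
tool_rot: [1.0, -0.002, 0.0, 0.0]
force: [0.1, -0.6, 0.8]
finger_gap: 0.999
gripper_force: 0.0
wrist
px [388. 181.] n 4830 c [ 501.6 -421.3] LxW 116 40 long-axis deg -2.3 z 53.5
px [249. 183.] n 4639 c [ 500.2 -283.8] LxW 116 40 long-axis deg -0.4 z 53.6
px [320. 190.] n 4554 c [ 492.6 -355. ] LxW 116 40 long-axis deg -2.4 z 53.5
px [182. 195.] n 4626 c [ 488.8 -217.2] LxW 115 41 long-axis deg 0.5 z 53.5
top
px [375. 211.] n 420 c [ 495.8 -283.2] LxW 113 41 long-axis deg -0.8 z 52.3
px [353. 215.] n 507 c [ 486.1 -216. ] LxW 113 41 long-axis deg 0.1 z 52.6
```

View pics/w2.png

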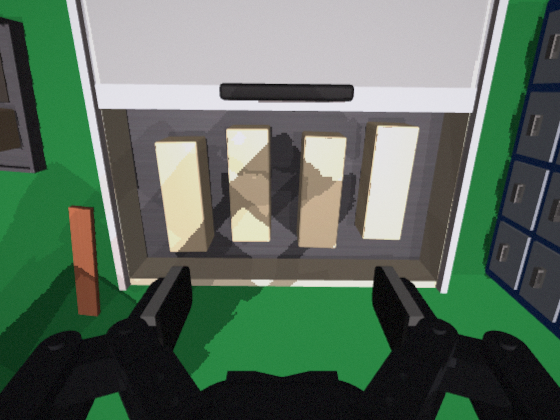

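Window is open, and all four bricks (pixels (185,195), (250,185), (322,190), (388,182)) are clear of it. First I grasp the leftmost one (y=-0.217).

```bash
python3 -m crank '[{"dp":[-0.12,0.83,0],"angular":[0,0,0]},{"dp":[-0.12,0.83,0],"angular":[0,0,0]},{"dp":[-0.12,0.83,0],"angular":[0,0,0]},{"dp":[-0.12,0.84,0],"angular":[0,0,0]},{"dp":[0,0,-1],"angular":[0,0,0.5]},{"dp":[0,0,-1],"angular":[0,0,0]},{"dp":[0,0,-1],"angular":[0,0,0]},{"dp":[0,0,-1],"angular":[0,0,0]},{"dp":[0,0,-0.9],"angular":[0,0,0]},{"dp":[0,0,-0.7],"angular":[0,0,0]},{"dp":[0,0,-0.5],"angular":[0,0,0]},{"dp":[0,0,-0.34],"angular":[0,0,0]},{"dp":[0,0,0],"angular":[0,0,0]},{"dp":[0,0,0],"angular":[0,0,0]}]' 0.39 60
python3 -m crank '[{"dp":[0,0,0],"angular":[0,0,0]},{"dp":[0,0,0],"angular":[0,0,0]},{"dp":[0,0,0],"angular":[0,0,0]},{"dp":[0,0,0],"angular":[0,0,0]},{"dp":[0,0,0],"angular":[0,0,0]}]' 1 60
python3 -m crank '[{"dp":[0,0,0.4],"angular":[0,0,0]},{"dp":[0,0,1],"angular":[0,0,0]},{"dp":[0,0,1],"angular":[0,0,0]},{"dp":[0,0,1],"angular":[0,0,0]},{"dp":[0,0,1],"angular":[0,0,0]},{"dp":[0,0,1],"angular":[0,0,0]},{"dp":[0,0,0],"angular":[0,0,0]},{"dp":[0,0,0],"angular":[0,0,0]}]' 1 60
```

```text
t: 9.95
tcp_pos: [0.4882, -0.2174, 0.0344]
tool_rot: [1.0, 0.001, 0.0, 0.0]
force: [-0.3, -0.1, -0.6]
finger_gap: 0.612
gripper_force: 0.0
t: 10.45
tcp_pos: [0.4886, -0.2176, 0.0352]
tool_rot: [1.0, 0.001, 0.001, 0.001]
force: [-0.1, 0.7, 5.9]
finger_gap: 0.459
gripper_force: 61.8
t: 11.25
tcp_pos: [0.4877, -0.217, 0.1968]
tool_rot: [1.0, 0.001, 0.0, 0.0]
force: [-0.1, 1.1, -1.0]
finger_gap: 0.462
gripper_force: 61.1
```

```bash
python3 -m crank '[{"dp":[0.22,0.9,0],"angular":[0,0,7.73]},{"dp":[0.22,0.9,0],"angular":[0,0,7.73]},{"dp":[0.22,0.9,0],"angular":[0,0,7.73]},{"dp":[0.22,0.9,0],"angular":[0,0,7.73]},{"dp":[0.22,0.9,0],"angular":[0,0,7.73]},{"dp":[0.22,0.9,0],"angular":[0,0,7.73]},{"dp":[0.22,0.9,0],"angular":[0,0,7.73]},{"dp":[0.22,0.9,0],"angular":[0,0,7.73]},{"dp":[0.22,0.9,0],"angular":[0,0,7.73]},{"dp":[0.22,0.9,0],"angular":[0,0,7.73]},{"dp":[0.24,0.86,0],"angular":[0,0,7.73]},{"dp":[0,0,0],"angular":[0,0,0]},{"dp":[0,0,0],"angular":[0,0,0]},{"dp":[0,0,0],"angular":[0,0,0]}]' 1 60
python3 - <<'E'
from h import *
d=snap("wrist");X=d["xyz"];cv2.imwrite("pics/w3.png",d["image"])
hsv=cv2.cvtColor(d["image"],cv2.COLOR_BGR2HSV)
z=X[...,2]
print("wall");blobs(d,(z>.047)&(z<.058)&(hsv[...,2]>60),150)
print("held");blobs(d,(z>.185)&(z<.23)&(hsv[...,2]>100),150)
E
```

```text
t: 12.65
tcp_pos: [0.5601, 0.078, 0.195]
tool_rot: [0.737, 0.676, -0.001, -0.001]
force: [-0.2, -0.1, -1.4]
finger_gap: 0.463
gripper_force: 60.9
wall
px [285.  17.] n 1873 c [576.6 214.1] LxW 40 23 long-axis deg -5.6 z 51.6
px [285. 100.] n 5625 c [571.  152.3] LxW 89 40 long-axis deg 84.9 z 51.6
px [492. 262.] n 2720 c [758.6 -11.5] LxW 60 59 long-axis deg -7.2 z 49.8
px [523. 375.] n 333 c [ 807.3 -152.6] LxW 45 4 long-axis deg -1.8 z 52.7
px [170. 393.] n 195 c [ 416.  -146.8] LxW 30 4 long-axis deg 0.2 z 53.1
held
px [281. 265.] n 20741 c [564.4  88.3] LxW 91 43 long-axis deg 85.2 z 213.3
```

View pics/w3.png

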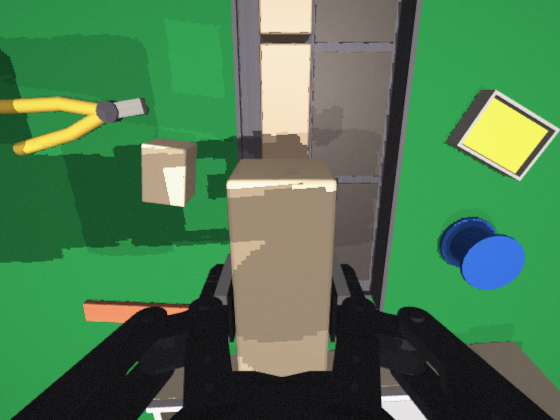

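The picture shows the held brick at (281,265) in line with the wall below, with the joint visible at (285,40). Wrist and top agree on the wall to about 1 mm after subtracting the wrist bias seen on the held brick. Lowering.

```bash
python3 -m crank '[{"dp":[0.02,0.04,-0.8],"angular":[0,0,0]},{"dp":[0,0,-1],"angular":[0,0,0]},{"dp":[0,0,-0.8],"angular":[0,0,0]},{"dp":[0,0,-0.6],"angular":[0,0,0]},{"dp":[0,0,-0.4],"angular":[0,0,0]},{"dp":[0,0,-0.2],"angular":[0,0,0]},{"dp":[0,0,-0.1],"angular":[0,0,0]},{"dp":[0,0,-0.1],"angular":[0,0,0]},{"dp":[0,0,0],"angular":[0,0,0]},{"dp":[0,0,0],"angular":[0,0,0]},{"dp":[0,0,0],"angular":[0,0,0]}]' 1 60
```

```text
t: 13.8
tcp_pos: [0.562, 0.0799, 0.0767]
tool_rot: [0.736, 0.677, 0.0, 0.0]
force: [-0.5, -0.1, -1.6]
finger_gap: 0.463
gripper_force: 61.0
```

```bash
python3 -m crank '[{"dp":[-0.03,-0.03,-0.08],"angular":[0,0,0]},{"dp":[0,0,-0.05],"angular":[0,0,0]},{"dp":[0,0,0],"angular":[0,0,0]},{"dp":[0,0,0],"angular":[0,0,0]}]' 1 60
python3 -m crank '[{"dp":[0,0,0],"angular":[0,0,0]},{"dp":[0,0,0],"angular":[0,0,0]},{"dp":[0,0,0],"angular":[0,0,0]},{"dp":[0,0,0.5],"angular":[0,0,0]},{"dp":[0,0,1],"angular":[0,0,0]},{"dp":[0,0,1],"angular":[0,0,0]},{"dp":[0,0,1],"angular":[0,0,0]},{"dp":[0,0,1],"angular":[0,0,0]},{"dp":[0,0,0.6],"angular":[0,0,0]},{"dp":[-0.8,-0.8,0],"angular":[0,0,0]},{"dp":[-0.8,-0.8,0],"angular":[0,0,0]},{"dp":[-0.8,-0.8,0],"angular":[0,0,0]},{"dp":[-0.5,-0.5,0],"angular":[0,0,0]},{"dp":[0,0,0],"angular":[0,0,0]},{"dp":[0,0,0],"angular":[0,0,0]}]' 0.3 60
cat > look.py <<'E'
from h import *
d=snap("top");X=d["xyz"];z=X[...,2];hsv=cv2.cvtColor(d["image"],cv2.COLOR_BGR2HSV);br=(hsv[...,2]>130)
C=np.array([.566,.1395]);t=np.deg2rad(-4.85);ex=np.array([np.cos(t),np.sin(t)]);ey=np.array([-np.sin(t),np.cos(t)])
R=(X[...,:2]-C);hx=R@ex;hy=R@ey;near=(abs(hx)<.05)&(abs(hy)<.22)
for k,(a,b) in {"c1":(.044,.058),"c2":(.082,.1),"c3":(.122,.14)}.items():
    print(k)
    for o in blobs(d,(z>a)&(z<b)&near,40):
        q=np.array(o[0])/1000-C;print("   hearth mm",(q@ex*1000).round(1),(q@ey*1000).round(1),"rel ang",round((o[3]-85.15+90)%180-90,1))
print("bats");blobs(d,(z>.03)&(z<.05)&br&~near&(X[...,0]>.3)&(X[...,0]<.53)&(X[...,1]>-.1)&(X[...,1]<.45)&(hsv[...,1]<60),80)
import sys
if len(sys.argv)>1: cv2.imwrite(f"pics/{sys.argv[1]}.png",d["image"])
E
python3 look.py
```

```text
t: 14.2
tcp_pos: [0.5608, 0.0788, 0.0732]
tool_rot: [0.736, 0.677, 0.0, 0.0]
force: [-1.5, 0.2, 5.9]
finger_gap: 0.461
gripper_force: 61.8
t: 15.7
tcp_pos: [0.4743, -0.0083, 0.2254]
tool_rot: [0.737, 0.676, 0.0, 0.0]
force: [0.0, 0.2, 1.2]
finger_gap: 0.702
gripper_force: 0.0
c1
px [185. 190.] n 546 c [576.3 261.5] LxW 116 41 long-axis deg 84.9 z 51.0
px [218. 192.] n 278 c [568.4 168.3] LxW 59 39 long-axis deg 87.5 z 50.9
   hearth mm -0.0 122.5 rel ang -0.3
   hearth mm -0.1 28.9 rel ang 2.3
c2
px [237. 191.] n 264 c [561.8 109.3] LxW 53 41 long-axis deg 84.4 z 90.8
   hearth mm -1.6 -30.4 rel ang -0.8
c3
bats
px [170. 233.] n 283 c [454.9 306.7] LxW 55 41 long-axis deg -64.8 z 40.6
```

```bash
python3 - <<'E'
from h import *
d=snap("wrist");X=d["xyz"];z=X[...,2];hsv=cv2.cvtColor(d["image"],cv2.COLOR_BGR2HSV)
blobs(d,(z>.03)&(z<.047)&(X[...,0]>.38)&(X[...,0]<.515)&(hsv[...,1]<110)&(abs(X[...,1]-.1)<.1),300)
print(sense()["q"].round(2))
E
```

```text
px [248.  66.] n 2928 c [455.8  99.2] LxW 55 40 long-axis deg 77.6 z 41.6
[-0.25  0.36  1.83  0.    0.95 -0.17]
```

```bash
python3 -m crank '[{"dp":[-0.18,0.9,0],"angular":[0,0,-3.7]},{"dp":[-0.18,0.9,0],"angular":[0,0,-3.7]},{"dp":[-0.18,0.9,-0.4],"angular":[0,0,0]},{"dp":[-0.18,0.9,-0.8],"angular":[0,0,0]},{"dp":[0,0,-1],"angular":[0,0,0]},{"dp":[0,0,-1],"angular":[0,0,0]},{"dp":[0,0,-1],"angular":[0,0,0]},{"dp":[0,0,-1],"angular":[0,0,0]},{"dp":[0,0,-0.8],"angular":[0,0,0]},{"dp":[0,0,-0.5],"angular":[0,0,0]},{"dp":[0,0,-0.26],"angular":[0,0,0]},{"dp":[0,0,0],"angular":[0,0,0]},{"dp":[0,0,0],"angular":[0,0,0]}]' 0.3 60
python3 -m crank '[{"dp":[0,0,0],"angular":[0,0,0]},{"dp":[0,0,0],"angular":[0,0,0]},{"dp":[0,0,0],"angular":[0,0,0]},{"dp":[0,0,0],"angular":[0,0,0]},{"dp":[0,0,0],"angular":[0,0,0]}]' 1 50
python3 -m crank '[{"dp":[0,0,0.4],"angular":[0,0,0]},{"dp":[0,0,1],"angular":[0,0,0]},{"dp":[0,0,1],"angular":[0,0,0]},{"dp":[0,0,1],"angular":[0,0,0]},{"dp":[0,0,1],"angular":[0,0,0]},{"dp":[0,0,0.6],"angular":[0,0,0]},{"dp":[0,0,0],"angular":[0,0,0]},{"dp":[0,0,0],"angular":[0,0,0]}]' 1 60
```

```text
t: 17.1
tcp_pos: [0.4528, 0.1003, 0.0226]
tool_rot: [0.778, 0.628, 0.0, 0.0]
force: [0.4, 0.1, -0.5]
finger_gap: 0.701
gripper_force: 0.0
t: 17.6
tcp_pos: [0.4529, 0.0999, 0.0234]
tool_rot: [0.778, 0.628, 0.001, 0.001]
force: [0.4, 0.9, 6.1]
finger_gap: 0.46
gripper_force: 50.9
t: 18.4
tcp_pos: [0.4519, 0.0998, 0.1727]
tool_rot: [0.778, 0.628, 0.0, 0.0]
force: [-1.2, 0.5, -0.6]
finger_gap: 0.456
gripper_force: 60.7
```

```bash
python3 -m crank '[{"dp":[0.67,-0.75,0],"angular":[0,0,1.5]},{"dp":[0.67,-0.75,0],"angular":[0,0,1.5]},{"dp":[0.67,-0.75,0],"angular":[0,0,1.5]},{"dp":[0.67,-0.75,0],"angular":[0,0,1.5]},{"dp":[0.67,-0.75,0],"angular":[0,0,1.4]},{"dp":[0,0,0],"angular":[0,0,0]},{"dp":[0,0,-0.8],"angular":[0,0,0]},{"dp":[0,0,-0.9],"angular":[0,0,0]},{"dp":[0,0,-0.7],"angular":[0,0,0]},{"dp":[0,0,-0.5],"angular":[0,0,0]},{"dp":[0,0,0],"angular":[0,0,0]},{"dp":[0,0,0],"angular":[0,0,0]}]' 1 60
```

```text
t: 19.6
tcp_pos: [0.5516, -0.0121, 0.0845]
tool_rot: [0.736, 0.677, -0.001, -0.001]
force: [0.3, 0.5, -0.7]
finger_gap: 0.461
gripper_force: 60.7
```

```bash
python3 -m crank '[{"dp":[0.05,-0.03,-0.2],"angular":[0,0,0]},{"dp":[0,0,-0.12],"angular":[0,0,0]},{"dp":[0,0,-0.06],"angular":[0,0,0]},{"dp":[0,0,0],"angular":[0,0,0]},{"dp":[0,0,0],"angular":[0,0,0]}]' 1 60
python3 -m crank '[{"dp":[0,0,0],"angular":[0,0,0]},{"dp":[0,0,0],"angular":[0,0,0]},{"dp":[0,0,0],"angular":[0,0,0]},{"dp":[0,0,0.5],"angular":[0,0,0]},{"dp":[0,0,1],"angular":[0,0,0]},{"dp":[0,0,1],"angular":[0,0,0]},{"dp":[0,0,1],"angular":[0,0,0]},{"dp":[0,0,1],"angular":[0,0,0]},{"dp":[0,0,0.6],"angular":[0,0,0]},{"dp":[0,0,0],"angular":[0,0,0]}]' 0.3 60
```

```text
t: 20.1
tcp_pos: [0.5543, -0.0135, 0.0742]
tool_rot: [0.736, 0.677, 0.0, 0.0]
force: [-0.9, 0.3, -1.1]
finger_gap: 0.464
gripper_force: 60.7
t: 21.1
tcp_pos: [0.556, -0.0139, 0.23]
tool_rot: [0.736, 0.677, 0.002, 0.003]
force: [-0.2, 0.7, 0.3]
finger_gap: 0.698
gripper_force: 0.0
```

```bash
python3 -m crank '[{"dp":[-0.41,0.97,0],"angular":[0,0,3.76]},{"dp":[-0.41,0.97,0],"angular":[0,0,3.76]},{"dp":[-0.41,0.97,0],"angular":[0,0,3.76]},{"dp":[-0.41,0.97,0],"angular":[0,0,3.76]},{"dp":[-0.41,0.97,0],"angular":[0,0,3.76]},{"dp":[-0.41,0.97,0],"angular":[0,0,3.76]},{"dp":[-0.41,0.97,0],"angular":[0,0,3.76]},{"dp":[-0.41,0.97,0],"angular":[0,0,3.76]},{"dp":[0,0,0],"angular":[0,0,0]},{"dp":[0,0,0],"angular":[0,0,0]}]' 0.3 60
python3 - <<'E'
from h import *
d=snap("wrist");X=d["xyz"];z=X[...,2];hsv=cv2.cvtColor(d["image"],cv2.COLOR_BGR2HSV)
blobs(d,(z>.03)&(z<.047)&(X[...,0]>.37)&(X[...,0]<.52)&(hsv[...,1]<110)&(abs(X[...,1]-.3)<.1),300)
E
python3 look.py
```

```text
t: 22.1
tcp_pos: [0.455, 0.2195, 0.2259]
tool_rot: [0.535, 0.845, -0.001, -0.001]
force: [0.5, 0.0, -0.2]
finger_gap: 0.7
gripper_force: 0.0
px [323.  98.] n 2648 c [459.2 306.3] LxW 55 40 long-axis deg -63.7 z 41.6
c1
px [196. 190.] n 268 c [574.4 234.3] LxW 60 40 long-axis deg 86.0 z 50.7
px [218. 192.] n 274 c [568.2 168.9] LxW 59 40 long-axis deg 85.2 z 50.8
   hearth mm 0.3 95.1 rel ang 0.9
   hearth mm -0.3 29.5 rel ang 0.0
c2
px [249. 192.] n 595 c [559.3  77.8] LxW 115 41 long-axis deg 86.1 z 90.8
px [282. 193.] n 286 c [552.3 -13.5] LxW 53 41 long-axis deg 88.6 z 90.9
   hearth mm -1.4 -62.0 rel ang 1.0
   hearth mm -0.7 -153.6 rel ang 3.4
c3
bats
```

```bash
python3 -m crank '[{"dp":[0.02,0.97,0],"angular":[0,0,0]},{"dp":[0,0.97,-0.4],"angular":[0,0,0]},{"dp":[0,0.97,-0.8],"angular":[0,0,0]},{"dp":[0,0,-1],"angular":[0,0,0]},{"dp":[0,0,-1],"angular":[0,0,0]},{"dp":[0,0,-1],"angular":[0,0,0]},{"dp":[0,0,-1],"angular":[0,0,0]},{"dp":[0,0,-0.8],"angular":[0,0,0]},{"dp":[0,0,-0.5],"angular":[0,0,0]},{"dp":[0,0,-0.26],"angular":[0,0,0]},{"dp":[0,0,0],"angular":[0,0,0]},{"dp":[0,0,0],"angular":[0,0,0]}]' 0.3 60
python3 -m crank '[{"dp":[0,0,0],"angular":[0,0,0]},{"dp":[0,0,0],"angular":[0,0,0]},{"dp":[0,0,0],"angular":[0,0,0]},{"dp":[0,0,0],"angular":[0,0,0]},{"dp":[0,0,0],"angular":[0,0,0]}]' 1 60
python3 -m crank '[{"dp":[0,0,0.4],"angular":[0,0,0]},{"dp":[0,0,1],"angular":[0,0,0]},{"dp":[0,0,1],"angular":[0,0,0]},{"dp":[0,0,1],"angular":[0,0,0]},{"dp":[0,0,1],"angular":[0,0,0]},{"dp":[0,0,0.6],"angular":[0,0,0]},{"dp":[0,0,0],"angular":[0,0,0]},{"dp":[0,0,0],"angular":[0,0,0]}]' 1 60
```

```text
t: 23.4
tcp_pos: [0.4572, 0.3062, 0.0246]
tool_rot: [0.536, 0.844, 0.0, 0.0]
force: [0.3, 0.2, 0.1]
finger_gap: 0.701
gripper_force: 0.0
t: 23.9
tcp_pos: [0.4574, 0.3069, 0.0254]
tool_rot: [0.535, 0.845, 0.001, 0.001]
force: [0.8, -0.5, 6.9]
finger_gap: 0.459
gripper_force: 61.4
t: 24.7
tcp_pos: [0.4559, 0.3065, 0.1744]
tool_rot: [0.535, 0.845, 0.0, -0.0]
force: [0.9, -0.3, -0.3]
finger_gap: 0.458
gripper_force: 60.7
```

```bash
python3 -m crank '[{"dp":[0.83,-0.1,0],"angular":[0,0,-6.03]},{"dp":[0.83,-0.1,0],"angular":[0,0,-6.03]},{"dp":[0.83,-0.1,0],"angular":[0,0,-6.03]},{"dp":[0.83,-0.09,0],"angular":[0,0,-6.03]},{"dp":[0.83,-0.09,0],"angular":[0,0,-6.03]},{"dp":[0,0,0],"angular":[0,0,0]},{"dp":[0,0,-0.8],"angular":[0,0,0]},{"dp":[0,0,-0.9],"angular":[0,0,0]},{"dp":[0,0,-0.7],"angular":[0,0,0]},{"dp":[0,0,-0.5],"angular":[0,0,0]},{"dp":[0,0,0],"angular":[0,0,0]},{"dp":[0,0,0],"angular":[0,0,0]}]' 1 60
```

```text
t: 25.9
tcp_pos: [0.5805, 0.2922, 0.0868]
tool_rot: [0.736, 0.676, -0.001, -0.0]
force: [0.2, -0.3, -0.5]
finger_gap: 0.459
gripper_force: 60.7
```

```bash
python3 -m crank '[{"dp":[-0.02,0.01,-0.2],"angular":[0,0,0]},{"dp":[0,0,-0.13],"angular":[0,0,0]},{"dp":[0,0,-0.06],"angular":[0,0,0]},{"dp":[0,0,0],"angular":[0,0,0]},{"dp":[0,0,0],"angular":[0,0,0]}]' 1 60
python3 -m crank '[{"dp":[0,0,0],"angular":[0,0,0]},{"dp":[0,0,0],"angular":[0,0,0]},{"dp":[0,0,0],"angular":[0,0,0]},{"dp":[0,0,0.5],"angular":[0,0,0]},{"dp":[0,0,1],"angular":[0,0,0]},{"dp":[0,0,1],"angular":[0,0,0]},{"dp":[0,0,1],"angular":[0,0,0]},{"dp":[0,0,1],"angular":[0,0,0]},{"dp":[0,0,0.6],"angular":[0,0,0]},{"dp":[0,0,0],"angular":[0,0,0]}]' 0.39 60
python3 -m crank '[{"dp":[-0.14,-0.96,0],"angular":[0,0,-4.7]},{"dp":[-0.14,-0.96,0],"angular":[0,0,-4.7]},{"dp":[-0.14,-0.96,0],"angular":[0,0,-4.7]},{"dp":[-0.14,-0.96,0],"angular":[0,0,-4.7]},{"dp":[-0.14,-0.96,0],"angular":[0,0,-4.7]},{"dp":[-0.14,-0.96,0],"angular":[0,0,-4.7]},{"dp":[-0.14,-0.96,0],"angular":[0,0,-4.7]},{"dp":[-0.14,-0.96,0],"angular":[0,0,-4.7]},{"dp":[-0.14,-0.96,0],"angular":[0,0,-4.7]},{"dp":[-0.14,-0.96,0],"angular":[0,0,-4.7]},{"dp":[-0.14,-0.96,0],"angular":[0,0,-4.7]},{"dp":[-0.14,-0.96,0],"angular":[0,0,-4.7]},{"dp":[-0.14,-0.96,0],"angular":[0,0,-4.7]},{"dp":[-0.14,-0.96,0],"angular":[0,0,-4.7]},{"dp":[-0.14,-0.96,0],"angular":[0,0,-4.7]},{"dp":[-0.14,-0.96,0],"angular":[0,0,-4.7]},{"dp":[-0.14,-0.96,0],"angular":[0,0,-4.7]},{"dp":[-0.14,-0.96,0],"angular":[0,0,-4.7]},{"dp":[-0.14,-0.96,0],"angular":[0,0,-1]},{"dp":[-0.14,-0.96,0],"angular":[0,0,0]}]'
python3 -m crank '[{"dp":[0,0,0],"angular":[0,0,0]},{"dp":[0,0,0],"angular":[0,0,0]}]'
python3 - <<'E'
from h import *
d=snap("wrist");X=d["xyz"]
blobs(d,(X[...,2]>.045)&(X[...,2]<.058)&(X[...,0]>.41)&(X[...,0]<.585)&(X[...,1]<-.165)&(X[...,1]>-.475),60)
E
python3 look.py
```

```text
t: 26.4
tcp_pos: [0.5805, 0.2925, 0.0758]
tool_rot: [0.737, 0.676, 0.0, 0.0]
force: [-0.1, -0.0, -0.8]
finger_gap: 0.459
gripper_force: 60.7
t: 27.4
tcp_pos: [0.5823, 0.2932, 0.2333]
tool_rot: [0.737, 0.676, 0.004, 0.002]
force: [-0.8, -0.5, -0.1]
finger_gap: 0.612
gripper_force: 0.0
t: 29.4
tcp_pos: [0.4954, -0.2842, 0.2276]
tool_rot: [1.0, -0.004, -0.001, -0.001]
force: [1.3, -0.8, 0.3]
finger_gap: 0.611
gripper_force: 0.0
t: 29.6
tcp_pos: [0.4956, -0.2834, 0.2277]
tool_rot: [1.0, -0.005, -0.001, -0.001]
force: [0.0, 0.3, -0.5]
finger_gap: 0.61
gripper_force: 0.0
px [424. 172.] n 5060 c [ 501.8 -421.1] LxW 116 41 long-axis deg -2.5 z 53.5
px [283. 176.] n 4685 c [ 500.2 -284. ] LxW 115 40 long-axis deg -0.4 z 53.6
px [355. 182.] n 4726 c [ 492.5 -355. ] LxW 116 41 long-axis deg -2.4 z 53.6
c1
px [194. 190.] n 292 c [574.5 236. ] LxW 62 41 long-axis deg 84.2 z 50.7
px [218. 192.] n 266 c [568.7 168.1] LxW 57 39 long-axis deg 87.6 z 50.6
px [280. 195.] n 285 c [553.5  -9.8] LxW 58 41 long-axis deg 86.0 z 50.3
   hearth mm 0.3 96.9 rel ang -1.0
   hearth mm 0.3 28.8 rel ang 2.4
   hearth mm 0.2 -149.8 rel ang 0.8
c2
px [171. 187.] n 285 c [578.4 293.1] LxW 55 39 long-axis deg 87.2 z 91.1
px [249. 192.] n 589 c [559.3  77.5] LxW 115 40 long-axis deg 85.4 z 90.7
   hearth mm -0.6 154.1 rel ang 2.1
   hearth mm -1.5 -62.4 rel ang 0.2
c3
bats
```

The bat at the -y end is no longer on the wall (c1 shows there). Looking for it.

```bash
python3 look.py t2 >/dev/null; python3 - <<'E'
import cv2
im=cv2.imread("pics/t2.png")[130:270,140:340];cv2.imwrite("pics/t2c.png",cv2.resize(im,None,fx=4,fy=4,interpolation=2))
E
```

```text
(no output)
```

View pics/t2c.png

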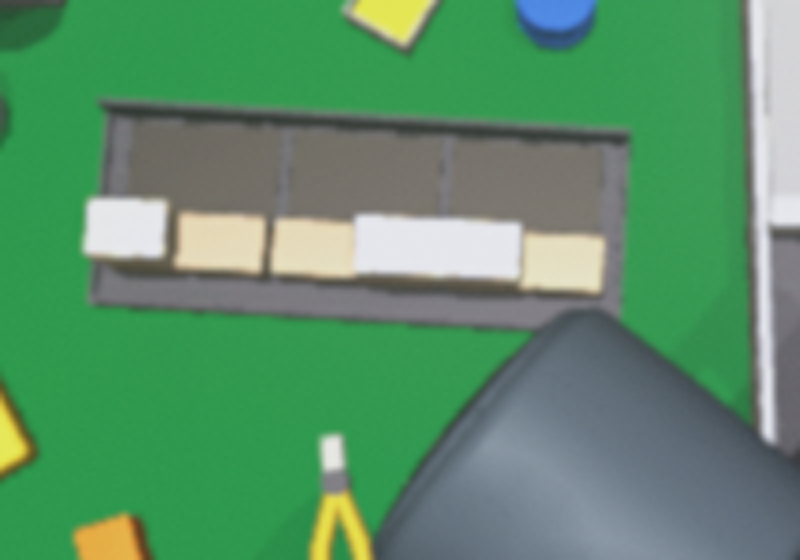

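The picture shows the -y end of course 2 bare at crop (563,263). The bat is probably hidden beneath the arm at (560,400), so I check the side camera.

```bash
python3 - <<'E'
from h import *
d=snap("side");X=d["xyz"];z=X[...,2];hsv=cv2.cvtColor(d["image"],cv2.COLOR_BGR2HSV)
m=(X[...,0]>.4)&(X[...,0]<.68)&(X[...,1]>-.1)&(X[...,1]<.06)&(z>.005)&(z<.11)&(hsv[...,1]<90)&(hsv[...,2]>90)
v,u=np.where(m);print(u.min(),u.max(),v.min(),v.max())
blobs(d,m,40)
cv2.imwrite("pics/s2.png",cv2.resize(d["image"][150:300,150:350],None,fx=4,fy=4,interpolation=2))
E
```

```text
227 332 186 247
px [289. 205.] n 652 c [556.1   7.3] LxW 106 47 long-axis deg 84.7 z 57.3
px [250. 234.] n 471 c [459.1 -49.6] LxW 61 43 long-axis deg -61.5 z 37.1
```

View pics/s2.png

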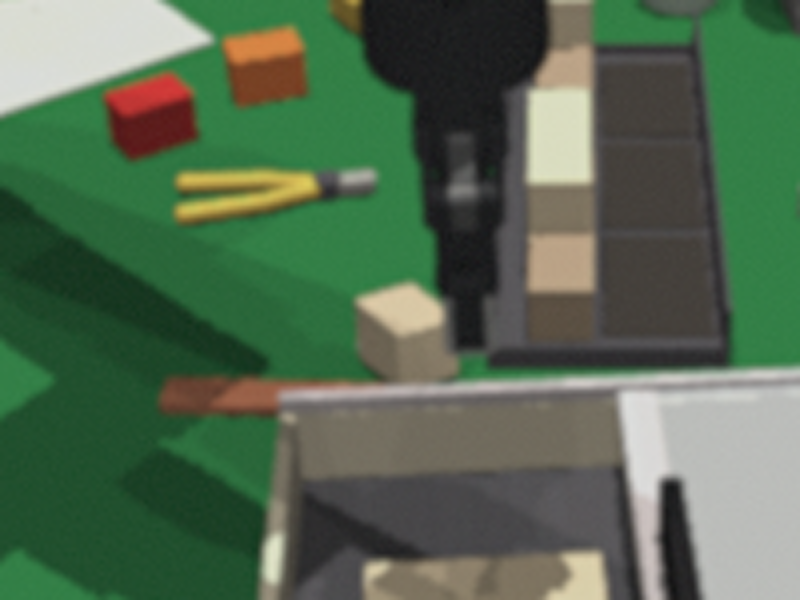

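The bat lies on the bench near (0.46,-0.05), the one-off knock. I grasp brick 2 first, then retrieve the bat.

```bash
python3 -m crank '[{"dp":[0.05,0,-1],"angular":[0,0,0]},{"dp":[0,0,-1],"angular":[0,0,0]},{"dp":[0,0,-1],"angular":[0,0,0]},{"dp":[0,0,-1],"angular":[0,0,0]},{"dp":[0,0,-0.9],"angular":[0,0,0]},{"dp":[0,0,-0.7],"angular":[0,0,0]},{"dp":[0,0,-0.5],"angular":[0,0,0]},{"dp":[0,0,-0.34],"angular":[0,0,0]},{"dp":[0,0,0],"angular":[0,0,0]},{"dp":[0,0,0],"angular":[0,0,0]}]' 0.39 60
python3 -m crank '[{"dp":[0,0,0],"angular":[0,0,0]},{"dp":[0,0,0],"angular":[0,0,0]},{"dp":[0,0,0],"angular":[0,0,0]},{"dp":[0,0,0],"angular":[0,0,0]},{"dp":[0,0,0],"angular":[0,0,0]}]' 1 60
python3 -m crank '[{"dp":[0,0,0.4],"angular":[0,0,0]},{"dp":[0,0,1],"angular":[0,0,0]},{"dp":[0,0,1],"angular":[0,0,0]},{"dp":[0,0,1],"angular":[0,0,0]},{"dp":[0,0,1],"angular":[0,0,0]},{"dp":[0,0,1],"angular":[0,0,0]},{"dp":[0,0,0.6],"angular":[0,0,0]},{"dp":[0,0,0],"angular":[0,0,0]}]' 1 60
```

```text
t: 30.8
tcp_pos: [0.4983, -0.2836, 0.0358]
tool_rot: [1.0, -0.004, 0.0, 0.0]
force: [-0.4, 0.0, 0.6]
finger_gap: 0.615
gripper_force: 0.0
t: 31.3
tcp_pos: [0.4986, -0.2841, 0.0366]
tool_rot: [1.0, -0.004, 0.001, 0.001]
force: [0.4, 0.4, 5.4]
finger_gap: 0.462
gripper_force: 61.8
t: 32.1
tcp_pos: [0.4989, -0.2845, 0.2186]
tool_rot: [1.0, -0.004, 0.002, 0.002]
force: [1.1, 0.8, -0.9]
finger_gap: 0.46
gripper_force: 61.0
```

```bash
python3 -m crank '[{"dp":[0.14,0.95,0],"angular":[0,0,5]},{"dp":[0.14,0.95,0],"angular":[0,0,5]},{"dp":[0.14,0.95,0],"angular":[0,0,5]},{"dp":[0.14,0.95,0],"angular":[0,0,5]},{"dp":[0.14,0.95,0],"angular":[0,0,5]},{"dp":[0.14,0.95,0],"angular":[0,0,5]},{"dp":[0.14,0.95,0],"angular":[0,0,5]},{"dp":[0.14,0.95,0],"angular":[0,0,5]},{"dp":[0.14,0.95,0],"angular":[0,0,5]},{"dp":[0.14,0.95,0],"angular":[0,0,5]},{"dp":[0.14,0.95,0],"angular":[0,0,5]},{"dp":[0.14,0.95,0],"angular":[0,0,5]},{"dp":[0.14,0.95,0],"angular":[0,0,5]},{"dp":[0.14,0.95,0],"angular":[0,0,5]},{"dp":[0.14,0.95,0],"angular":[0,0,5]},{"dp":[0.14,0.95,0],"angular":[0,0,5]},{"dp":[0.17,1,0],"angular":[0,0,5.6]},{"dp":[0,0,0],"angular":[0,0,0]},{"dp":[0,0,0],"angular":[0,0,0]}]' 1 60
python3 -m crank '[{"dp":[0,0,-1],"angular":[0,0,0]},{"dp":[0,0,-1],"angular":[0,0,0]},{"dp":[0,0,-1],"angular":[0,0,0]},{"dp":[0,0,-0.6],"angular":[0,0,0]},{"dp":[0,0,-0.4],"angular":[0,0,0]},{"dp":[0,0,0],"angular":[0,0,0]},{"dp":[0,0,0],"angular":[0,0,0]}]' 1 60
```

```text
t: 34.0
tcp_pos: [0.5689, 0.2028, 0.2138]
tool_rot: [0.736, 0.677, -0.001, -0.001]
force: [-1.2, -0.6, -1.4]
finger_gap: 0.463
gripper_force: 61.0
t: 34.7
tcp_pos: [0.5705, 0.202, 0.0956]
tool_rot: [0.737, 0.676, 0.0, 0.0]
force: [-0.1, 0.3, -1.4]
finger_gap: 0.461
gripper_force: 61.1
```

```bash
python3 look.py
```

```text
c1
px [280. 195.] n 287 c [552.8  -9.9] LxW 59 41 long-axis deg 83.8 z 50.8
   hearth mm -0.5 -150.0 rel ang -1.3
c2
px [249. 192.] n 601 c [559.2  77.7] LxW 115 41 long-axis deg 86.0 z 90.5
   hearth mm -1.5 -62.1 rel ang 0.8
c3
bats
px [290. 229.] n 185 c [455.9 -37.8] LxW 46 39 long-axis deg -57.2 z 44.1
```

```bash
python3 -m crank '[{"dp":[0.05,0,-0.3],"angular":[0,0,0]},{"dp":[0,0,-0.2],"angular":[0,0,0]},{"dp":[0,0,-0.12],"angular":[0,0,0]},{"dp":[0,0,-0.05],"angular":[0,0,0]},{"dp":[0,0,0],"angular":[0,0,0]},{"dp":[0,0,0],"angular":[0,0,0]}]' 1 60
python3 -m crank '[{"dp":[0,0,0],"angular":[0,0,0]},{"dp":[0,0,0],"angular":[0,0,0]},{"dp":[0,0,0],"angular":[0,0,0]},{"dp":[0,0,0.5],"angular":[0,0,0]},{"dp":[0,0,1],"angular":[0,0,0]},{"dp":[0,0,1],"angular":[0,0,0]},{"dp":[0,0,1],"angular":[0,0,0]},{"dp":[0,0,1],"angular":[0,0,0]},{"dp":[0,0,0.6],"angular":[0,0,0]},{"dp":[-0.8,0,0],"angular":[0,0,0]},{"dp":[-0.8,-0.6,0],"angular":[0,0,0]},{"dp":[-0.8,-1,0],"angular":[0,0,0]},{"dp":[-0.5,-1,0],"angular":[0,0,0]},{"dp":[0,0,0],"angular":[0,0,0]},{"dp":[0,0,0],"angular":[0,0,0]}]' 0.3 60
python3 look.py t3
python3 - <<'E'
import cv2
im=cv2.imread("pics/t3.png")[170:290,150:350];cv2.imwrite("pics/t3c.png",cv2.resize(im,None,fx=4,fy=4,interpolation=2))
E
```

```text
t: 35.35
tcp_pos: [0.5717, 0.2026, 0.0753]
tool_rot: [0.737, 0.676, 0.0, 0.0]
force: [0.3, 1.0, -2.3]
finger_gap: 0.458
gripper_force: 61.1
t: 36.85
tcp_pos: [0.4851, 0.1242, 0.2295]
tool_rot: [0.737, 0.676, 0.001, 0.001]
force: [-0.1, 0.5, -0.2]
finger_gap: 0.701
gripper_force: 0.0
c1
px [280. 195.] n 283 c [553. -10.] LxW 59 40 long-axis deg 84.0 z 50.4
   hearth mm -0.3 -150.1 rel ang -1.1
c2
px [166. 187.] n 134 c [579.2 306.9] LxW 37 28 long-axis deg -2.9 z 90.4
px [256. 192.] n 384 c [557.4  59. ] LxW 76 40 long-axis deg 87.0 z 90.7
   hearth mm -1.0 168.0 rel ang -88.1
   hearth mm -1.8 -81.0 rel ang 1.9
c3
bats
px [292. 228.] n 225 c [458.  -42.9] LxW 55 41 long-axis deg -58.8 z 44.6
```

View pics/t3c.png

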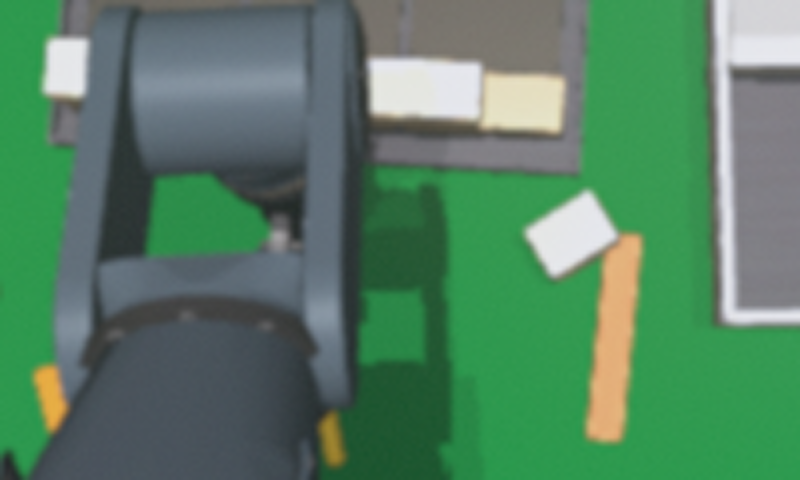

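Course 2 is in place apart from the bat, which lies with a corner at the busbar's end (crop (571,234)), slightly raised. I look at it from near.

```bash
python3 -m crank '[{"dp":[0.07,-1,0],"angular":[0,0,4.5]},{"dp":[0.07,-1,0],"angular":[0,0,4.5]},{"dp":[0.07,-1,0],"angular":[0,0,4.5]},{"dp":[0.07,-1,0],"angular":[0,0,4.5]},{"dp":[0.07,-1,0],"angular":[0,0,4.5]},{"dp":[0.07,-1,0],"angular":[0,0,4.5]},{"dp":[0.07,-1,0],"angular":[0,0,4.5]},{"dp":[0.07,-1,0],"angular":[0,0,4.5]},{"dp":[0,0,0],"angular":[0,0,0]},{"dp":[0,0,0],"angular":[0,0,0]}]' 0.3 60
python3 - <<'E'
from h import *
d=snap("wrist");X=d["xyz"];z=X[...,2];hsv=cv2.cvtColor(d["image"],cv2.COLOR_BGR2HSV)
cv2.imwrite("pics/w4.png",d["image"])
m=(z>.033)&(z<.06)&(abs(X[...,0]-.46)<.06)&(abs(X[...,1]+.04)<.06)&(hsv[...,1]<120)
blobs(d,m,300)
p=X[m];A=np.c_[p[:,:2]-p[:,:2].mean(0),np.ones(len(p))];c=np.linalg.lstsq(A,p[:,2],rcond=None)[0];print("slope",c,"range",np.percentile(p[:,2],[2,98]))
m=(z>.004)&(z<.02)&(hsv[...,1]>90)&(hsv[...,0]<20)&(abs(X[...,1]+.06)<.06)
print("bus");blobs(d,m,300)
E
python3 look.py
```

```text
t: 37.9
tcp_pos: [0.5023, -0.1155, 0.2283]
tool_rot: [0.492, 0.871, 0.0, 0.0]
force: [-0.6, -0.3, 0.6]
finger_gap: 0.704
gripper_force: 0.0
px [282.  91.] n 2746 c [461.8 -43.9] LxW 56 41 long-axis deg -60.3 z 45.9
slope [-0.00984955 -0.12897345  0.04576702] range [0.0406504  0.05010318]
bus
px [200.  75.] n 3767 c [390. -73.] LxW 150 25 long-axis deg -7.8 z 9.6
c1
px [280. 195.] n 287 c [552.9  -9.8] LxW 59 40 long-axis deg 85.1 z 50.8
   hearth mm -0.4 -149.9 rel ang -0.0
c2
px [172. 187.] n 284 c [578.2 293.2] LxW 57 40 long-axis deg 87.7 z 90.8
px [204. 189.] n 605 c [570.5 202.5] LxW 117 41 long-axis deg 86.0 z 90.8
px [249. 192.] n 603 c [559.1  77.7] LxW 115 41 long-axis deg 85.7 z 90.7
   hearth mm -0.8 154.2 rel ang 2.5
   hearth mm -0.8 63.1 rel ang 0.8
   hearth mm -1.6 -62.2 rel ang 0.5
c3
bats
```

View pics/w4.png

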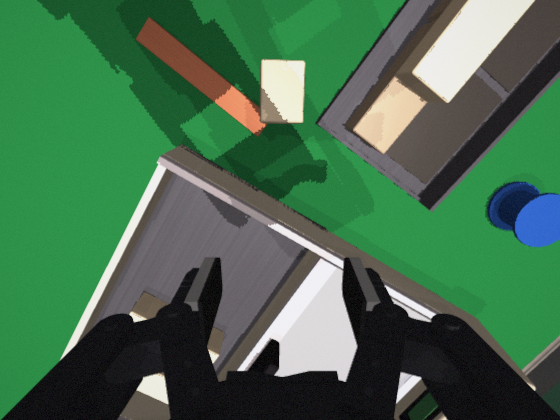

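The bat (px (282,91)) rests with its -y end on the busbar, tilted 7.4° about x. I tilt the tool to match, grip above the bar, lift, then level it.

```bash
python3 -m crank '[{"dp":[-0.48,0.78,0],"angular":[0,0,-1]},{"dp":[-0.48,0.78,0],"angular":[-3.7,0.28,0]},{"dp":[-0.48,0.79,-0.5],"angular":[-3.7,0.28,0]},{"dp":[0,0,-1],"angular":[0,0,0]},{"dp":[0,0,-1],"angular":[0,0,0]},{"dp":[0,0,-1],"angular":[0,0,0]},{"dp":[0,0,-1],"angular":[0,0,0]},{"dp":[0,0,-0.8],"angular":[0,0,0]},{"dp":[0,0,-0.6],"angular":[0,0,0]},{"dp":[0,0,-0.3],"angular":[0,0,0]},{"dp":[0,0,0],"angular":[0,0,0]},{"dp":[0,0,0],"angular":[0,0,0]}]' 0.3 60
```

```text
t: 39.2
tcp_pos: [0.4586, -0.0446, 0.0427]
tool_rot: [0.498, 0.865, -0.058, 0.028]
force: [0.4, -0.9, -0.3]
finger_gap: 0.701
gripper_force: 0.0
```

```bash
python3 -m crank '[{"dp":[0,0,-0.25],"angular":[0,0,0]},{"dp":[0,0,0],"angular":[0,0,0]},{"dp":[0,0,0],"angular":[0,0,0]}]' 0.3 60
python3 -m crank '[{"dp":[0,0,0],"angular":[0,0,0]},{"dp":[0,0,0],"angular":[0,0,0]},{"dp":[0,0,0],"angular":[0,0,0]},{"dp":[0,0,0],"angular":[0,0,0]},{"dp":[0,0,0],"angular":[0,0,0]}]' 1 60
python3 -m crank '[{"dp":[0,0,0.4],"angular":[0,0,0]},{"dp":[0,0,1],"angular":[0,0,0]},{"dp":[0,0,1],"angular":[0,0,0]},{"dp":[0,0,1],"angular":[3.7,-0.28,0]},{"dp":[0,0,1],"angular":[3.7,-0.28,0]},{"dp":[0,0,0.5],"angular":[0,0,0]},{"dp":[0,0,0],"angular":[0,0,0]},{"dp":[0,0,0],"angular":[0,0,0]}]' 1 60
```

```text
t: 39.5
tcp_pos: [0.4584, -0.0451, 0.035]
tool_rot: [0.498, 0.865, -0.058, 0.028]
force: [0.3, -0.6, 0.1]
finger_gap: 0.698
gripper_force: 0.0
t: 40.0
tcp_pos: [0.4583, -0.0452, 0.0351]
tool_rot: [0.498, 0.865, -0.058, 0.028]
force: [-0.4, -0.3, 6.3]
finger_gap: 0.455
gripper_force: 61.6
t: 40.8
tcp_pos: [0.4578, -0.0447, 0.1817]
tool_rot: [0.499, 0.867, 0.0, -0.0]
force: [-0.1, 0.1, -0.5]
finger_gap: 0.452
gripper_force: 61.0
```

```bash
python3 -m crank '[{"dp":[0.645,0.21,0],"angular":[0,0,-6.94]},{"dp":[0.645,0.21,0],"angular":[0,0,-6.94]},{"dp":[0.645,0.21,0],"angular":[0,0,-6.94]},{"dp":[0.645,0.21,0],"angular":[0,0,-6.94]},{"dp":[0.645,0.21,0],"angular":[0,0,-6.94]},{"dp":[0,0,0],"angular":[0,0,0]},{"dp":[0,0,-0.8],"angular":[0,0,0]},{"dp":[0,0,-0.9],"angular":[0,0,0]},{"dp":[0,0,-0.7],"angular":[0,0,0]},{"dp":[0,0,-0.5],"angular":[0,0,0]},{"dp":[0,0,0],"angular":[0,0,0]},{"dp":[0,0,0],"angular":[0,0,0]}]' 1 60
python3 look.py
```

```text
t: 42.0
tcp_pos: [0.5537, -0.0133, 0.0939]
tool_rot: [0.734, 0.679, -0.001, -0.001]
force: [-0.4, 0.5, -0.7]
finger_gap: 0.456
gripper_force: 60.9
c1
c2
px [173. 182.] n 93 c [590.9 291.3] LxW 53 16 long-axis deg 86.3 z 90.8
px [207. 187.] n 399 c [571.5 202.2] LxW 116 38 long-axis deg 84.5 z 90.9
px [235. 190.] n 198 c [561.8 113. ] LxW 45 40 long-axis deg 87.7 z 91.0
   hearth mm 12.0 153.4 rel ang 1.1
   hearth mm 0.1 62.9 rel ang -0.6
   hearth mm -2.0 -26.8 rel ang 2.6
c3
bats
```

Lowering in small steps and watching the force.

```bash
python3 -m crank '[{"dp":[0.02,0,-0.2],"angular":[0,0,-0.4]},{"dp":[0,0,-0.15],"angular":[0,0,0]},{"dp":[0,0,-0.1],"angular":[0,0,0]},{"dp":[0,0,-0.05],"angular":[0,0,0]},{"dp":[0,0,0],"angular":[0,0,0]},{"dp":[0,0,0],"angular":[0,0,0]}]' 1 40
python3 -m crank '[{"dp":[0,0,-0.06],"angular":[0,0,0]},{"dp":[0,0,0],"angular":[0,0,0]},{"dp":[0,0,0],"angular":[0,0,0]}]' 1 40
```

```text
t: 42.65
tcp_pos: [0.5556, -0.0136, 0.0813]
tool_rot: [0.737, 0.676, 0.0, 0.0]
force: [-2.5, 0.0, 9.3]
finger_gap: 0.452
gripper_force: 62.4
t: 42.95
tcp_pos: [0.5556, -0.0138, 0.0811]
tool_rot: [0.737, 0.676, 0.0, 0.001]
force: [-4.0, -1.9, 20.6]
finger_gap: 0.46
gripper_force: 63.9
```

```bash
python3 -m crank '[{"dp":[0,0,0.1],"angular":[0,0,0]},{"dp":[0,0,0],"angular":[0,0,0]},{"dp":[0,0,0],"angular":[0,0,0]},{"dp":[0,0,0.5],"angular":[0,0,0]},{"dp":[0,0,1],"angular":[0,0,0]},{"dp":[0,0,1],"angular":[0,0,0]},{"dp":[0,0,1],"angular":[0,0,0]},{"dp":[0,0,1],"angular":[0,0,0]},{"dp":[0,0,0.4],"angular":[0,0,0]},{"dp":[0,0,0],"angular":[0,0,0]}]' 0.39 60
python3 -m crank '[{"dp":[-0.18,-0.95,0],"angular":[0,0,-7.3]},{"dp":[-0.18,-0.95,0],"angular":[0,0,-7.3]},{"dp":[-0.18,-0.95,0],"angular":[0,0,-7.3]},{"dp":[-0.18,-0.95,0],"angular":[0,0,-7.3]},{"dp":[-0.18,-0.95,0],"angular":[0,0,-7.3]},{"dp":[-0.18,-0.95,0],"angular":[0,0,-7.3]},{"dp":[-0.18,-0.95,0],"angular":[0,0,-7.3]},{"dp":[-0.18,-0.95,0],"angular":[0,0,-7.3]},{"dp":[-0.18,-0.95,0],"angular":[0,0,-7.3]},{"dp":[-0.18,-0.95,0],"angular":[0,0,-7.3]},{"dp":[-0.18,-0.95,0],"angular":[0,0,-7.3]},{"dp":[-0.18,-0.95,0],"angular":[0,0,-7.2]},{"dp":[0,0,0],"angular":[0,0,0]},{"dp":[0,0,0],"angular":[0,0,0]}]'
python3 - <<'E'
from h import *
d=snap("wrist");X=d["xyz"]
blobs(d,(X[...,2]>.045)&(X[...,2]<.058)&(X[...,0]>.41)&(X[...,0]<.585)&(X[...,1]<-.165)&(X[...,1]>-.475),60)
E
python3 look.py
```

```text
t: 43.95
tcp_pos: [0.5565, -0.0137, 0.2291]
tool_rot: [0.737, 0.676, 0.001, 0.001]
force: [-0.0, -0.1, 0.3]
finger_gap: 0.609
gripper_force: 0.0
t: 45.35
tcp_pos: [0.4897, -0.3551, 0.2255]
tool_rot: [1.0, -0.022, -0.001, -0.002]
force: [0.7, -0.8, -0.9]
finger_gap: 0.608
gripper_force: 0.0
px [351. 165.] n 5014 c [ 501.9 -421.5] LxW 115 40 long-axis deg -2.3 z 53.6
px [283. 177.] n 4748 c [ 492.7 -355.1] LxW 116 40 long-axis deg -2.3 z 53.6
c1
c2
px [171. 187.] n 288 c [578.1 293. ] LxW 56 40 long-axis deg 86.9 z 90.9
px [204. 189.] n 607 c [570.2 202.3] LxW 115 41 long-axis deg 85.1 z 90.6
px [249. 192.] n 596 c [559.6  77.5] LxW 115 41 long-axis deg 85.5 z 90.9
px [281. 192.] n 284 c [553.9 -12.3] LxW 55 40 long-axis deg 83.8 z 90.7
   hearth mm -0.9 154.0 rel ang 1.8
   hearth mm -1.1 63.0 rel ang -0.1
   hearth mm -1.1 -62.3 rel ang 0.3
   hearth mm 0.8 -152.2 rel ang -1.4
c3
bats
```

Course 2 is complete, all within about 2 mm. Brick 3.

```bash
python3 -m crank '[{"dp":[0.03,0,-1],"angular":[0,0,0]},{"dp":[0,0,-1],"angular":[0,0,0]},{"dp":[0,0,-1],"angular":[0,0,0]},{"dp":[0,0,-1],"angular":[0,0,0]},{"dp":[0,0,-0.9],"angular":[0,0,0]},{"dp":[0,0,-0.7],"angular":[0,0,0]},{"dp":[0,0,-0.5],"angular":[0,0,0]},{"dp":[0,0,-0.3],"angular":[0,0,0]},{"dp":[0,0,0],"angular":[0,0,0]},{"dp":[0,0,0],"angular":[0,0,0]}]' 0.39 60
python3 -m crank '[{"dp":[0,0,0],"angular":[0,0,0]},{"dp":[0,0,0],"angular":[0,0,0]},{"dp":[0,0,0],"angular":[0,0,0]},{"dp":[0,0,0],"angular":[0,0,0]},{"dp":[0,0,0],"angular":[0,0,0]}]' 1 60
python3 -m crank '[{"dp":[0,0,0.4],"angular":[0,0,0]},{"dp":[0,0,1],"angular":[0,0,0]},{"dp":[0,0,1],"angular":[0,0,0]},{"dp":[0,0,1],"angular":[0,0,0]},{"dp":[0,0,1],"angular":[0,0,0]},{"dp":[0,0,1],"angular":[0,0,0]},{"dp":[0,0,1],"angular":[0,0,0]},{"dp":[0,0,0.6],"angular":[0,0,0]},{"dp":[0,0,0],"angular":[0,0,0]}]' 1 60
```

```text
t: 46.45
tcp_pos: [0.4922, -0.3556, 0.0365]
tool_rot: [1.0, -0.021, 0.0, 0.0]
force: [-0.1, -0.3, 1.1]
finger_gap: 0.612
gripper_force: 0.0
t: 46.95
tcp_pos: [0.4924, -0.3562, 0.0373]
tool_rot: [1.0, -0.022, 0.001, 0.001]
force: [0.4, 0.2, 6.0]
finger_gap: 0.457
gripper_force: 62.4
t: 47.85
tcp_pos: [0.4926, -0.3565, 0.2493]
tool_rot: [1.0, -0.022, 0.002, 0.002]
force: [0.3, -0.7, -1.6]
finger_gap: 0.462
gripper_force: 61.6
```

```bash
python3 -m crank '[{"dp":[0.14,0.92,0],"angular":[0,0,4.87]},{"dp":[0.14,0.92,0],"angular":[0,0,4.87]},{"dp":[0.14,0.92,0],"angular":[0,0,4.87]},{"dp":[0.14,0.92,0],"angular":[0,0,4.87]},{"dp":[0.14,0.92,0],"angular":[0,0,4.87]},{"dp":[0.14,0.92,0],"angular":[0,0,4.87]},{"dp":[0.14,0.92,0],"angular":[0,0,4.87]},{"dp":[0.14,0.92,0],"angular":[0,0,4.87]},{"dp":[0.14,0.92,0],"angular":[0,0,4.87]},{"dp":[0.14,0.92,0],"angular":[0,0,4.87]},{"dp":[0.14,0.92,0],"angular":[0,0,4.87]},{"dp":[0.14,0.92,0],"angular":[0,0,4.87]},{"dp":[0.14,0.92,0],"angular":[0,0,4.87]},{"dp":[0.14,0.92,0],"angular":[0,0,4.87]},{"dp":[0.14,0.92,0],"angular":[0,0,4.87]},{"dp":[0.14,0.92,0],"angular":[0,0,4.87]},{"dp":[0.14,0.92,0],"angular":[0,0,4.87]},{"dp":[0.13,0.92,0],"angular":[0,0,4.87]},{"dp":[0,0,0],"angular":[0,0,0]},{"dp":[0,0,0],"angular":[0,0,0]}]' 1 60
python3 -m crank '[{"dp":[0,0,-0.8],"angular":[0,0,0]},{"dp":[0,0,-1],"angular":[0,0,0]},{"dp":[0,0,-0.8],"angular":[0,0,0]},{"dp":[0,0,-0.6],"angular":[0,0,0]},{"dp":[0,0,-0.4],"angular":[0,0,0]},{"dp":[0,0,0],"angular":[0,0,0]},{"dp":[0,0,0],"angular":[0,0,0]}]' 1 60
```

```text
t: 49.85
tcp_pos: [0.5658, 0.1415, 0.2445]
tool_rot: [0.736, 0.677, -0.001, -0.001]
force: [-0.7, -0.3, -2.3]
finger_gap: 0.46
gripper_force: 61.5
t: 50.55
tcp_pos: [0.5672, 0.1407, 0.1381]
tool_rot: [0.737, 0.676, 0.0, 0.0]
force: [0.9, 0.2, -2.0]
finger_gap: 0.454
gripper_force: 61.6
```

```bash
python3 -m crank '[{"dp":[0,0.02,-0.35],"angular":[0,0,0]},{"dp":[0,0,-0.22],"angular":[0,0,0]},{"dp":[0,0,-0.12],"angular":[0,0,0]},{"dp":[0,0,-0.06],"angular":[0,0,0]},{"dp":[0,0,0],"angular":[0,0,0]},{"dp":[0,0,0],"angular":[0,0,0]}]' 1 60
python3 -m crank '[{"dp":[0,0,0],"angular":[0,0,0]},{"dp":[0,0,0],"angular":[0,0,0]},{"dp":[0,0,0],"angular":[0,0,0]},{"dp":[0,0,0.5],"angular":[0,0,0]},{"dp":[0,0,1],"angular":[0,0,0]},{"dp":[0,0,1],"angular":[0,0,0]},{"dp":[0,0,1],"angular":[0,0,0]},{"dp":[0,0,0.3],"angular":[0,0,0]},{"dp":[0,0,0],"angular":[0,0,0]}]' 0.39 60
python3 -m crank '[{"dp":[-0.11,-0.94,0],"angular":[0,0,-4.4]},{"dp":[-0.11,-0.94,0],"angular":[0,0,-4.4]},{"dp":[-0.11,-0.94,0],"angular":[0,0,-4.4]},{"dp":[-0.11,-0.94,0],"angular":[0,0,-4.4]},{"dp":[-0.11,-0.94,0],"angular":[0,0,-4.4]},{"dp":[-0.11,-0.94,0],"angular":[0,0,-4.4]},{"dp":[-0.11,-0.94,0],"angular":[0,0,-4.4]},{"dp":[-0.11,-0.94,0],"angular":[0,0,-4.4]},{"dp":[-0.11,-0.94,0],"angular":[0,0,-4.4]},{"dp":[-0.11,-0.94,0],"angular":[0,0,-4.4]},{"dp":[-0.11,-0.94,0],"angular":[0,0,-4.4]},{"dp":[-0.11,-0.94,0],"angular":[0,0,-4.4]},{"dp":[-0.11,-0.94,0],"angular":[0,0,-4.4]},{"dp":[-0.11,-0.94,0],"angular":[0,0,-4.4]},{"dp":[-0.11,-0.94,0],"angular":[0,0,-4.4]},{"dp":[-0.11,-0.94,0],"angular":[0,0,-4.4]},{"dp":[-0.11,-0.94,0],"angular":[0,0,-4.4]},{"dp":[-0.11,-0.94,0],"angular":[0,0,-4.4]},{"dp":[-0.11,-0.94,0],"angular":[0,0,-4.4]},{"dp":[-0.11,-0.9,0],"angular":[0,0,-4]}]'
python3 -m crank '[{"dp":[0,0,0],"angular":[0,0,0]},{"dp":[0,0,0],"angular":[0,0,0]}]'
python3 - <<'E'
from h import *
d=snap("wrist");X=d["xyz"]
blobs(d,(X[...,2]>.045)&(X[...,2]<.058)&(X[...,0]>.41)&(X[...,0]<.585)&(X[...,1]<-.165)&(X[...,1]>-.475),60)
E
python3 look.py
```

```text
t: 51.15
tcp_pos: [0.5672, 0.142, 0.1155]
tool_rot: [0.736, 0.677, 0.0, 0.0]
force: [-0.6, 0.4, -2.1]
finger_gap: 0.453
gripper_force: 61.5
t: 52.05
tcp_pos: [0.5679, 0.142, 0.231]
tool_rot: [0.736, 0.677, 0.002, 0.001]
force: [0.5, 1.5, 0.1]
finger_gap: 0.614
gripper_force: 0.0
t: 54.05
tcp_pos: [0.4999, -0.4213, 0.2268]
tool_rot: [1.0, -0.023, -0.001, -0.002]
force: [-0.4, -0.1, 0.2]
finger_gap: 0.61
gripper_force: 0.0
t: 54.25
tcp_pos: [0.5, -0.4204, 0.2271]
tool_rot: [1.0, -0.021, -0.001, -0.002]
force: [-0.3, 1.0, -0.1]
finger_gap: 0.609
gripper_force: 0.0
px [284. 178.] n 4680 c [ 502.1 -421.6] LxW 115 40 long-axis deg -2.5 z 53.6
c1
c2
px [171. 187.] n 291 c [578.7 292.8] LxW 56 40 long-axis deg 85.9 z 90.7
px [193. 188.] n 288 c [572.5 231.6] LxW 59 40 long-axis deg 85.0 z 90.5
px [258. 192.] n 332 c [556.7  51.7] LxW 62 41 long-axis deg 87.9 z 90.8
px [281. 192.] n 286 c [554.4 -12.3] LxW 55 40 long-axis deg 83.7 z 90.9
   hearth mm -0.3 153.8 rel ang 0.8
   hearth mm -1.3 92.3 rel ang -0.2
   hearth mm -1.8 -88.3 rel ang 2.8
   hearth mm 1.3 -152.3 rel ang -1.4
c3
px [224. 187.] n 640 c [565.6 140.6] LxW 117 41 long-axis deg 85.8 z 130.8
   hearth mm -0.5 1.1 rel ang 0.7
bats
```

```bash
python3 -m crank '[{"dp":[-0.02,-0.02,-1],"angular":[0,0,0]},{"dp":[0,0,-1],"angular":[0,0,0]},{"dp":[0,0,-1],"angular":[0,0,0]},{"dp":[0,0,-1],"angular":[0,0,0]},{"dp":[0,0,-0.9],"angular":[0,0,0]},{"dp":[0,0,-0.7],"angular":[0,0,0]},{"dp":[0,0,-0.5],"angular":[0,0,0]},{"dp":[0,0,-0.35],"angular":[0,0,0]},{"dp":[0,0,0],"angular":[0,0,0]},{"dp":[0,0,0],"angular":[0,0,0]}]' 0.39 60
python3 -m crank '[{"dp":[0,0,0],"angular":[0,0,0]},{"dp":[0,0,0],"angular":[0,0,0]},{"dp":[0,0,0],"angular":[0,0,0]},{"dp":[0,0,0],"angular":[0,0,0]},{"dp":[0,0,0],"angular":[0,0,0]}]' 1 60
python3 -m crank '[{"dp":[0,0,0.4],"angular":[0,0,0]},{"dp":[0,0,1],"angular":[0,0,0]},{"dp":[0,0,1],"angular":[0,0,0]},{"dp":[0,0,1],"angular":[0,0,0]},{"dp":[0,0,1],"angular":[0,0,0]},{"dp":[0,0,1],"angular":[0,0,0]},{"dp":[0,0,1],"angular":[0,0,0]},{"dp":[0,0,0.6],"angular":[0,0,0]},{"dp":[0,0,0],"angular":[0,0,0]}]' 1 60
```

```text
t: 55.35
tcp_pos: [0.5008, -0.4217, 0.0365]
tool_rot: [1.0, -0.021, 0.0, 0.0]
force: [-0.2, -0.2, 0.3]
finger_gap: 0.612
gripper_force: 0.0
t: 55.85
tcp_pos: [0.5011, -0.4224, 0.0374]
tool_rot: [1.0, -0.021, 0.001, 0.001]
force: [-0.4, 0.1, 6.0]
finger_gap: 0.459
gripper_force: 61.9
t: 56.75
tcp_pos: [0.5013, -0.4225, 0.2495]
tool_rot: [1.0, -0.021, 0.002, 0.002]
force: [-0.7, 0.1, -1.2]
finger_gap: 0.455
gripper_force: 61.2
```

```bash
python3 -m crank '[{"dp":[0.12,0.92,0],"angular":[0,0,5.47]},{"dp":[0.12,0.92,0],"angular":[0,0,5.47]},{"dp":[0.12,0.92,0],"angular":[0,0,5.47]},{"dp":[0.12,0.92,0],"angular":[0,0,5.47]},{"dp":[0.12,0.92,0],"angular":[0,0,5.47]},{"dp":[0.12,0.92,0],"angular":[0,0,5.47]},{"dp":[0.12,0.92,0],"angular":[0,0,5.47]},{"dp":[0.12,0.92,0],"angular":[0,0,5.47]},{"dp":[0.12,0.92,0],"angular":[0,0,5.47]},{"dp":[0.12,0.92,0],"angular":[0,0,5.47]},{"dp":[0.12,0.92,0],"angular":[0,0,5.47]},{"dp":[0.12,0.92,0],"angular":[0,0,5.47]},{"dp":[0.12,0.92,0],"angular":[0,0,5.47]},{"dp":[0.12,0.92,0],"angular":[0,0,5.47]},{"dp":[0.12,0.92,0],"angular":[0,0,5.47]},{"dp":[0.1,0.92,0],"angular":[0,0,5.47]},{"dp":[0,0,0],"angular":[0,0,0]},{"dp":[0,0,0],"angular":[0,0,0]}]' 1 60
python3 -m crank '[{"dp":[0,0,-0.8],"angular":[0,0,0]},{"dp":[0,0,-1],"angular":[0,0,0]},{"dp":[0,0,-0.8],"angular":[0,0,0]},{"dp":[0,0,-0.6],"angular":[0,0,0]},{"dp":[0,0,-0.4],"angular":[0,0,0]},{"dp":[0,0,0],"angular":[0,0,0]},{"dp":[0,0,0],"angular":[0,0,0]}]' 1 60
```

```text
t: 58.55
tcp_pos: [0.5563, 0.0206, 0.2447]
tool_rot: [0.736, 0.676, -0.001, -0.001]
force: [-0.5, -0.6, -1.4]
finger_gap: 0.46
gripper_force: 61.1
t: 59.25
tcp_pos: [0.5576, 0.0195, 0.1381]
tool_rot: [0.737, 0.676, 0.0, 0.0]
force: [0.1, -0.7, -1.3]
finger_gap: 0.46
gripper_force: 61.2
```

```bash
python3 -m crank '[{"dp":[0,-0.02,-0.35],"angular":[0,0,0]},{"dp":[0,0,-0.22],"angular":[0,0,0]},{"dp":[0,0,-0.12],"angular":[0,0,0]},{"dp":[0,0,-0.06],"angular":[0,0,0]},{"dp":[0,0,0],"angular":[0,0,0]},{"dp":[0,0,0],"angular":[0,0,0]}]' 1 60
python3 -m crank '[{"dp":[0,0,0],"angular":[0,0,0]},{"dp":[0,0,0],"angular":[0,0,0]},{"dp":[0,0,0],"angular":[0,0,0]},{"dp":[0,0,0.5],"angular":[0,0,0]},{"dp":[0,0,1],"angular":[0,0,0]},{"dp":[0,0,1],"angular":[0,0,0]},{"dp":[0,0,1],"angular":[0,0,0]},{"dp":[0,0,0.3],"angular":[0,0,0]},{"dp":[0,0,0],"angular":[0,0,0]}]' 0.3 60
python3 -m crank '[{"dp":[0.08,-0.93,0],"angular":[0,0,0.35]},{"dp":[0.08,-0.93,0],"angular":[0,0,0.35]},{"dp":[0.08,-0.93,0],"angular":[0,0,0.35]},{"dp":[0.08,-0.93,0],"angular":[0,0,0.35]},{"dp":[0.08,-0.93,0],"angular":[0,0,0.35]},{"dp":[0.08,-0.93,0],"angular":[0,0,0.35]},{"dp":[0.08,-0.93,0],"angular":[0,0,0.35]},{"dp":[0.08,-0.93,0],"angular":[0,0,0.35]},{"dp":[0.08,-0.93,0],"angular":[0,0,0.35]},{"dp":[0.08,-0.93,0],"angular":[0,0,0.35]},{"dp":[0.08,-0.93,0],"angular":[0,0,0.35]},{"dp":[0.08,-0.93,0],"angular":[0,0,0.35]},{"dp":[0,0,-0.6],"angular":[0,0,0]},{"dp":[0,0,-0.8],"angular":[0,0,0]},{"dp":[0,0,-0.5],"angular":[0,0,0]},{"dp":[0,0,0],"angular":[0,0,0]},{"dp":[0,0,0],"angular":[0,0,0]}]' 0 60
python3 - <<'E'
from h import *
d=snap("wrist");X=d["xyz"];z=X[...,2]
blobs(d,(z>.095)&(z<.115)&(abs(X[...,0]-.59)<.05)&(abs(X[...,1]+.32)<.07),100)
E
python3 look.py t4
```

```text
t: 59.85
tcp_pos: [0.5576, 0.0195, 0.1155]
tool_rot: [0.737, 0.676, 0.0, 0.0]
force: [0.4, 0.1, -0.5]
finger_gap: 0.453
gripper_force: 61.1
t: 60.75
tcp_pos: [0.5582, 0.0194, 0.2309]
tool_rot: [0.737, 0.676, 0.001, 0.001]
force: [-0.1, 0.2, -0.3]
finger_gap: 0.703
gripper_force: 0.0
t: 62.45
tcp_pos: [0.586, -0.3149, 0.1715]
tool_rot: [0.711, 0.703, -0.0, -0.001]
force: [-0.1, -0.9, -0.3]
finger_gap: 1.002
gripper_force: 0.0
px [283. 227.] n 2430 c [ 589.4 -319.9] LxW 99 12 long-axis deg 89.3 z 105.4
c1
c2
px [171. 187.] n 290 c [578.6 292.8] LxW 55 40 long-axis deg 85.6 z 90.7
px [193. 188.] n 279 c [573.  233.2] LxW 54 41 long-axis deg 89.1 z 90.8
   hearth mm -0.4 153.8 rel ang 0.5
   hearth mm -1.0 94.0 rel ang 4.0
c3
px [224. 187.] n 645 c [565.1 140.7] LxW 116 41 long-axis deg 84.6 z 130.8
px [263. 189.] n 429 c [557.4  33.9] LxW 85 41 long-axis deg 85.0 z 130.8
   hearth mm -1.0 1.2 rel ang -0.6
   hearth mm 0.3 -105.9 rel ang -0.2
bats
```

```bash
python3 -m crank '[{"dp":[0,0,-1],"angular":[0,0,0]},{"dp":[0,0,-1],"angular":[0,0,0]},{"dp":[0,0,-0.5],"angular":[0,0,0]},{"dp":[0,0,-0.25],"angular":[0,0,0]},{"dp":[0,0,0],"angular":[0,0,0]},{"dp":[0,0,0],"angular":[0,0,0]}]' 0 40
python3 -m crank '[{"dp":[0,0,0],"angular":[0,0,0]},{"dp":[0,0,0],"angular":[0,0,0]},{"dp":[0,0,0],"angular":[0,0,0]},{"dp":[0,0,0],"angular":[0,0,0]},{"dp":[0,0,0],"angular":[0,0,0]},{"dp":[0,0,0],"angular":[0,0,0]}]' 1 40
python3 -m crank '[{"dp":[-0.2,0,0],"angular":[0,0,0]},{"dp":[-0.5,0,0],"angular":[0,0,0]},{"dp":[-0.6,0.01,0],"angular":[0,0,0]},{"dp":[-0.6,0.01,0],"angular":[0,0,0]},{"dp":[-0.6,0.01,0],"angular":[0,0,0]},{"dp":[-0.6,0.01,0],"angular":[0,0,0]},{"dp":[-0.6,0.01,0],"angular":[0,0,0]},{"dp":[-0.6,0.01,0],"angular":[0,0,0]},{"dp":[-0.5,0.01,0],"angular":[0,0,0]},{"dp":[-0.4,0.01,0],"angular":[0,0,0]},{"dp":[-0.3,0,0],"angular":[0,0,0]},{"dp":[0,0,0],"angular":[0,0,0]},{"dp":[0,0,0],"angular":[0,0,0]}]' 1 40
```

```text
t: 63.15
tcp_pos: [0.587, -0.3159, 0.0912]
tool_rot: [0.711, 0.703, 0.0, 0.001]
force: [-0.8, -0.2, -0.2]
finger_gap: 1.0
gripper_force: 0.0
t: 63.75
tcp_pos: [0.5864, -0.3153, 0.0902]
tool_rot: [0.712, 0.703, 0.0, 0.0]
force: [0.0, -0.4, 2.0]
finger_gap: 0.13
gripper_force: 40.4
t: 65.05
tcp_pos: [0.4208, -0.3129, 0.0902]
tool_rot: [0.712, 0.703, -0.0, -0.0]
force: [-0.6, 0.2, 4.9]
finger_gap: 0.133
gripper_force: 41.0
```

Near the starting position with no stop force yet; I nudge on to the stop.

```bash
python3 -m crank '[{"dp":[-0.1,0,0],"angular":[0,0,0]},{"dp":[-0.05,0,0],"angular":[0,0,0]},{"dp":[0,0,0],"angular":[0,0,0]},{"dp":[0,0,0],"angular":[0,0,0]}]' 1 40
python3 -m crank '[{"dp":[-0.1,0,0],"angular":[0,0,0]},{"dp":[0,0,0],"angular":[0,0,0]},{"dp":[0,0,0],"angular":[0,0,0]}]' 1 40
```

```text
t: 65.45
tcp_pos: [0.4172, -0.3129, 0.0901]
tool_rot: [0.711, 0.703, 0.0, 0.0]
force: [0.2, 0.6, 4.8]
finger_gap: 0.131
gripper_force: 41.1
t: 65.75
tcp_pos: [0.4141, -0.3128, 0.0902]
tool_rot: [0.711, 0.703, 0.0, 0.0]
force: [1.0, 1.4, 5.7]
finger_gap: 0.137
gripper_force: 41.2
```

```bash
python3 -m crank '[{"dp":[-0.1,0,0],"angular":[0,0,0]},{"dp":[0,0,0],"angular":[0,0,0]},{"dp":[0,0,0],"angular":[0,0,0]}]' 1 40
python3 -m crank '[{"dp":[-0.1,0,0],"angular":[0,0,0]},{"dp":[0,0,0],"angular":[0,0,0]},{"dp":[0,0,0],"angular":[0,0,0]}]' 1 40
python3 -m crank '[{"dp":[-0.1,0,0],"angular":[0,0,0]},{"dp":[0,0,0],"angular":[0,0,0]},{"dp":[0,0,0],"angular":[0,0,0]}]' 1 40
```

```text
t: 66.05
tcp_pos: [0.4109, -0.3128, 0.0901]
tool_rot: [0.711, 0.703, 0.0, 0.0]
force: [0.6, 1.8, 5.8]
finger_gap: 0.137
gripper_force: 41.2
t: 66.35
tcp_pos: [0.4079, -0.3127, 0.0901]
tool_rot: [0.711, 0.703, 0.0, 0.0]
force: [0.1, 1.9, 6.0]
finger_gap: 0.133
gripper_force: 41.2
t: 66.65
tcp_pos: [0.407, -0.3128, 0.0902]
tool_rot: [0.712, 0.702, 0.001, 0.002]
force: [7.4, 4.3, 3.6]
finger_gap: 0.132
gripper_force: 40.9
```

The stop is reached: 0.180 m from the open stop, force rising. Release, retreat, final check.

```bash
python3 -m crank '[{"dp":[0,0,0],"angular":[0,0,0]},{"dp":[0.05,0,0],"angular":[0,0,0]},{"dp":[0,0,0],"angular":[0,0,0]},{"dp":[0,0,0],"angular":[0,0,0]},{"dp":[0,0,0.5],"angular":[0,0,0]},{"dp":[0,0,1],"angular":[0,0,0]},{"dp":[0,0,1],"angular":[0,0,0]},{"dp":[0,0,1],"angular":[0,0,0]},{"dp":[0,0,1],"angular":[0,0,0]},{"dp":[0,0,0.6],"angular":[0,0,0]},{"dp":[0,-0.8,0],"angular":[0,0,0]},{"dp":[0,-0.8,0],"angular":[0,0,0]},{"dp":[0,-0.8,0],"angular":[0,0,0]},{"dp":[0,0,0],"angular":[0,0,0]},{"dp":[0,0,0],"angular":[0,0,0]}]' 0 40
python3 look.py t5
python3 - <<'E'
from h import *
d=snap("top");X=d["xyz"];z=X[...,2];blobs(d,(z>.09)&(z<.115)&(abs(X[...,0]-.41)<.04)&(abs(X[...,1]+.31)<.07),40)
E
```

```text
t: 68.15
tcp_pos: [0.4056, -0.3846, 0.2424]
tool_rot: [0.712, 0.702, 0.0, -0.001]
force: [0.1, 0.4, 0.4]
finger_gap: 1.003
gripper_force: 0.0
c1
c2
px [171. 187.] n 292 c [578.6 292.8] LxW 55 40 long-axis deg 85.9 z 90.8
px [193. 188.] n 284 c [572.3 231.3] LxW 58 40 long-axis deg 85.6 z 90.5
   hearth mm -0.4 153.9 rel ang 0.7
   hearth mm -1.4 92.0 rel ang 0.5
c3
px [224. 187.] n 637 c [565.6 140.6] LxW 116 41 long-axis deg 84.3 z 130.9
px [269. 190.] n 640 c [555.9  19. ] LxW 116 41 long-axis deg 85.5 z 130.6
   hearth mm -0.4 1.1 rel ang -0.9
   hearth mm 0.1 -120.9 rel ang 0.3
bats
px [386. 242.] n 43 c [ 406.1 -292.1] LxW 28 8 long-axis deg 88.2 z 104.5
px [403. 242.] n 90 c [ 406.1 -338.3] LxW 57 11 long-axis deg 88.9 z 104.6
```

View pics/t5.png

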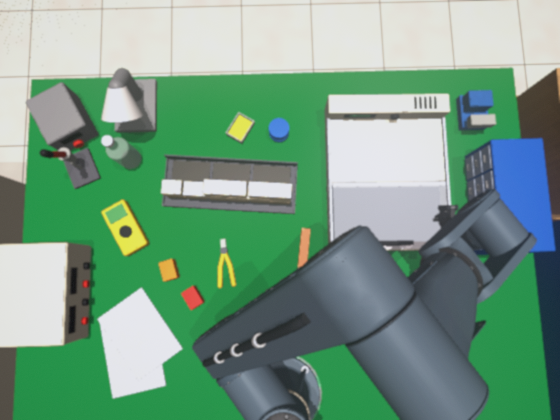

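The picture shows the wall finished at (230,190), the window shut with its edge at (390,245), and the bystanders in place. Handing in.

```bash
python3 -c "
from station import order
print(order.sign_off())"
```

```text
the job is handed in; nothing more can be done
None
```

I handed the job in at about 68 s. The second course is complete (two whole bricks and two bats, one refetched after it was knocked off). The other two whole bricks are in the third course at y ≈ 1 and -121 mm, the window is shut to its stop, and the bystanders look unmoved in the last picture. The grader returned no verdict.

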